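# Return a used impression tray to the pedal-lid box

## Task

Put the used upper impression tray (the one with the closed palate) away in the steel returns box without touching its lid: press the box's pedal right down and slide it sideways under its catch so that the lid stays up by itself, then set the tray down inside rather than dropping it. Then press the pedal clear of the catch, bring it back across and ease it up with your hand on it, so that the lid closes fully without slamming. Do not force the pedal against its stop, and leave the other things on the bench where they are.

Things in the scene. Friction and masses are not known exactly. Their poses are not given: they have to be found in the camera images.
- box: Steel returns box on a grey plinth, screwed to the bench: 180 mm deep (its x), 240 mm wide (its y), rim 150 mm high. Origin under its centre, z up. Its front, where the pedal sticks out, faces its own -x (towards world -y, give or take 27 degrees). The lid is hinged on the rear (+x) rim; in the catch it stands 68 to 95 degrees open, its edge up to 340 mm above the bench.
- tub_floor (a point): Centre of the tub's flat inner floor, 76 mm above the bench, axes as the box. Inside 172 mm (x) by 232 mm (y), walls 4 mm thick and 74 mm high.
- lid (a joint): Lid angle in rad: 0 shut, grows as it rises. A hidden rod links it to the pedal: lid = 8 x pedal (up to 120 degrees with the pedal right down). It has no damper: let go, it slams; ease the tread up at some 20 to 30 mm/s.
- tread (a point): Centre of the top of the pedal's tread, a ribbed rubber-faced steel plate 70 mm long (box x) and 84 mm wide (box y) with an upturned flange 10 mm high along each side, 76 mm clear between them: fingertips can press and push sideways there. Pedal up and free: at box x = -149, y = 0 mm, 79 mm above the bench.
- pedal (a joint): Pedal angle in rad: 0 up, grows as pressed; pivot 200 mm behind the tread, so 0.1 rad is 20 mm. Spring and lid push back with 7 to 16 N. The bottom stop comes after 45 to 53 mm at the tread; its height was set by hand and cannot be seen, so feel for it: a downward force of 18 to 35 N means bottomed, over 60 N bends the linkage.
- pedal_shift (a joint): Sideways place of the pedal along box y in m: 0 in the free slot, 0.0205 to 0.0235 in the catch slot on the box's left (+y). It slides across only within about 3 mm of the bottom stop, with 1 to 6 N sideways, and stays sideways where it is left. Only springs lift it; nothing moves it sideways.
- catch (a point): Middle of the catch edge in the slotted steel plate on the plinth front that the pedal's round arm passes through. Left of the free slot, behind a rounded lip 6 mm deep. Let up there, the pedal rises about 13 mm at the tread and is trapped; to free it press to the stop, slide back, let it rise. True height up to 2.5 mm above or below this point.
- upper_tray_mid (a point): Used upper impression tray, bare steel, about 80 g, 130 mm long: a horseshoe trough 73 mm wide, 67 mm long, 18 mm high whose middle is closed by a palate plate, and a flat handle. The point lies on its long axis at the round front of the trough, 10 mm above its underside; x runs from the handle to the open end, z up. The two trays may lie in either place.
- upper_tray_handle (a point): Grip point of that tray's handle, 30 mm from the point above along tray -x, 16 mm above the underside, same axes. The handle is a bar 18 mm wide (tray y) and 6 mm thick, from 33 mm on the -x side of this point to the trough 22 mm on the +x side. Grip it across its width.
- lower_tray_mid (a point): Lower impression tray, same size, handle and reference point, but the middle of its horseshoe is open (no palate plate). Leave it.
- stone_cast: Dental cast in white stone, 80 x 66 x 30 mm, origin under its centre. Leave it.
- bur_block: White block 85 x 55 x 20 mm holding small mounted points, 50 mm high in all, origin under its centre. Leave it.
- powder_jar: Closed jar, 56 mm across, 50 mm high, origin under its centre. Leave it.
Things that resemble listed ones, but are neither listed nor needed, are in the scene too. What is shaped like the part that bears upper_tray_mid but brown, orange or turquoise is not meant.

How it is judged:
By the outcome, as a careful person would: the job done as asked, in the order asked, and still so for the second after the job is handed in, with the robot touching nothing.
It also fails if it takes over 72 s, if anything falls off the work surface, if the arm or the gripper's body presses on something with over 40 N, if the wrist force passes 120 N, or if a joint passes its speed limit or range.

## Robot

A 7-joint arm with a two-finger parallel gripper is mounted at the origin on the work surface. World frame = base frame: x ahead of the robot, y to its left, z up, the work surface at z = 0. Lengths are in m, angles in degrees, forces in N, time in s.
With the tool pointing down it reaches from about 0.425 to 0.925 m from the base axis. Payload 6.8 kg.
Tool frame: the origin (TCP) lies at the very end of the fingers, on their centre line; the grasp point (between the pads) lies 19 mm behind it; x points along the fingers, y is the direction in which the jaws open and shut, and the axes are right-handed (so a half turn about x gives the same grasp; the last joint's range is limited). The gripper opens to 88 mm and grips with 3 to 60 N. Pads are 20 mm wide; open, the fingers measure 115 mm over their backs; the gripper's body (75 mm by 178 mm) begins 61 mm behind the grasp point.
Start: joints at [-75.579, 27.33, 1.283, 89.118, -0.659, 63.558, -4.761], TCP at [0.238, 0.632, 0.189] pointing down, gripper open.
Joint ranges: [-169.35, 169.35], [-19.33, 120.38], [-80.79, 83.38], [13.8, 139.57], [-78.32, 258.32], [9.67, 109.79], [-169.56, 169.56]. Speed limits (degrees/s): [136.94, 136.94, 180, 180, 180, 180, 180].

## Interface

Orientations are given as [roll, pitch, yaw] about the fixed x, y, z axes, in that order (R = Rz(yaw) Ry(pitch) Rx(roll)).
In Python, from workcell import read_state, viewer, ticket gives the robot as it stands.
- The arm moves only by the tool apply_moves, never from a script. Its argument "commands" is one flat list of numbers, 5 for each row, row after row: the shift along the tool's x, y, z in m, then the turn about the tool's x in degrees, then the finger opening in m, from 0 to 0.0878. A call has 1 to 8 rows; each row is the pose to reach, as a shift and turn from the pose measured when the call began, along the tool's axes at that moment; what a row does not reach only later rows make up. A row lasts 1/10 s, in which the tool goes at most 50 mm and 8.59 degrees, less where a joint would pass 70% of its speed; a pose out of reach is approached as far as the arm can. A call with a gripper value outside its range is refused whole. The fingers move at their own pace and stop on an object; the grip force is fixed at half the most. Time passes only in rows, so rows that repeat a pose let the fingers close. It gives the time, the measured TCP pose, the force and the opening at its end, in the units of the state.
- read_state(): the state, without advancing time (a new reading comes with each control period).
- viewer.snapshot(name): name is "scene" or "top"; returns the picture (420x560x3 uint8, red, green, blue); there is no depth.
- viewer.calibration(name): a dict with "fx", "fy", "cx", "cy" (pixels), "rvec" (rotation vector, rad) and "tvec" (3), from world to camera coordinates, as OpenCV has them. Camera axes: x right, y down, z forward; pixel columns grow to the right and rows downward; lengths in m; the calibration is good to about 2 mm. A picture is of the moment at which its call begins. calibration takes no time and is no camera call.
- ticket.job_done(): hands the job in, once; it reports no verdict.
The state is a dict: "time_s": time; "joints": joint angles; "dq": joint speeds; "tau": joint torques, N m; "position": TCP position; "tool_rot": TCP orientation; "ft_force": force on the tool from outside, world axes, zero at the start; "moment": the same for the moment, N m; "width": finger opening in m.
Only numpy, scipy, OpenCV 4.12 (cv2) and the standard library are available. Lean on these libraries where they do the work, as an engineer would, in place of code of your own. Each camera call takes 0.05 s, during which the arm holds its last target.

## Working session

There is one attempt and no reset: what is moved stays moved. The work goes in short steps, Python scripts to look and compute and a tool call to move; the robot and the scene stay as the last step left them, time stands still between calls to the robot, and variables do not carry over. Pictures are saved under pics/ and viewed, and the job is handed in when it is done.

Besides the shell and the picture viewer there is one more tool, called after "Call:" as a command line: name --argument value ..., lists and objects as JSON in quotes. apply_moves: Moves the arm, as the interface text tells. Its arguments: {"type":"object","properties":{"commands":{"type":"array","items":{"type":"number"}}},"required":["commands"]}

```bash
mkdir -p pics; ls; cat > h.py <<'E'
import numpy as np, cv2
from workcell import read_state, viewer, ticket
from scipy.spatial.transform import Rotation as Ro
def snap(n,f):
    im=viewer.snapshot(n); cv2.imwrite(f'pics/{f}.png',cv2.cvtColor(im,cv2.COLOR_RGB2BGR)); return im
def cal(n):
    c=viewer.calibration(n); K=np.array([[c['fx'],0,c['cx']],[0,c['fy'],c['cy']],[0,0,1.]])
    return K,np.array(c['rvec'],float).reshape(3),np.array(c['tvec'],float).reshape(3)
def proj(n,P):
    K,r,t=cal(n); return cv2.projectPoints(np.array(P,float).reshape(-1,3),r,t,K,None)[0].reshape(-1,2)
def ray(n,uv,z):
    K,r,t=cal(n); R=cv2.Rodrigues(r)[0]; o=-R.T@t
    uv=np.array(uv,float).reshape(-1,2); d=(np.linalg.inv(K)@np.c_[uv,np.ones(len(uv))].T).T@R
    return o+d*((z-o[2])/d[:,2])[:,None]
def st():
    s=read_state(); print({k:(np.round(v,4).tolist() if not isinstance(v,float) else round(v,4)) for k,v in s.items()}); return s
E
python3 - <<'E'
from h import *
st()
for n in('scene','top'):
    snap(n,n+'0'); K,r,t=cal(n); print(K.round(1).tolist(),r,t,-cv2.Rodrigues(r)[0].T@t)
E
```

```text
pics
{'time_s': 0.0, 'joints': [-75.5797, 27.3744, 1.2805, 89.1753, -0.6581, 63.5575, -4.7601], 'dq': [0.0265, -0.0689, -0.0164, 0.0482, -0.1003, 0.0497, 0.0327], 'tau': [-0.0006, -58.2853, 1.5344, -27.2609, -0.0543, 0.017, 0.0002], 'position': [0.2375, 0.6312, 0.1885], 'tool_rot': [-85.2211, 89.9002, -105.8328], 'ft_force': [-0.5827, -1.0473, -0.2737], 'moment': [0.0053, -0.0358, 0.0441], 'width': 0.0878}
[[448.1, 0.0, 287.0], [0.0, 448.1, 210.9], [0.0, 0.0, 1.0]] [ 1.30884626  2.19561885 -0.97894133] [ 0.25723542 -0.22776363  1.70834518] [1.35916812 0.46555094 0.9861105 ]
[[498.5, 0.0, 274.5], [0.0, 498.5, 206.7], [0.0, 0.0, 1.0]] [ 2.13126537 -2.12065077  0.22408056] [-0.04138606  0.55237332  1.32389059] [ 0.28585585 -0.01819957  1.40622565]
```

View pics/scene0.png

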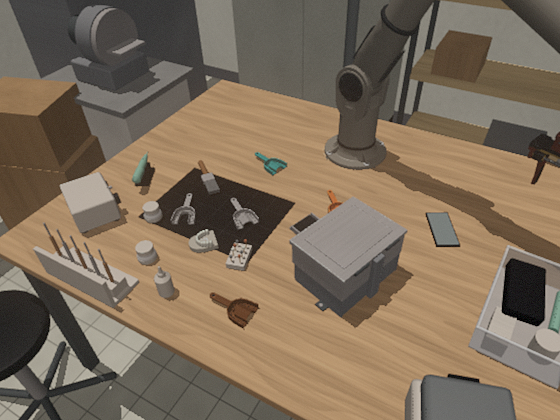

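View pics/top0.png

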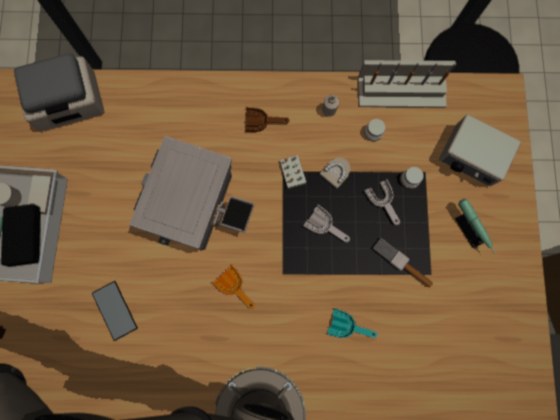

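```bash
python3 - <<'E'
import cv2
a=cv2.imread('pics/top0.png'); b=cv2.imread('pics/scene0.png')
cv2.imwrite('pics/c1.png',cv2.resize(a[120:290,120:280],None,fx=3.5,fy=3.5,interpolation=cv2.INTER_CUBIC))
cv2.imwrite('pics/c2.png',cv2.resize(a[150:260,280:430],None,fx=5,fy=5,interpolation=cv2.INTER_CUBIC))
cv2.imwrite('pics/c3.png',cv2.resize(b[190:320,270:430],None,fx=4.5,fy=4.5,interpolation=cv2.INTER_CUBIC))
E
```

```text
(no output)
```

View pics/c1.png

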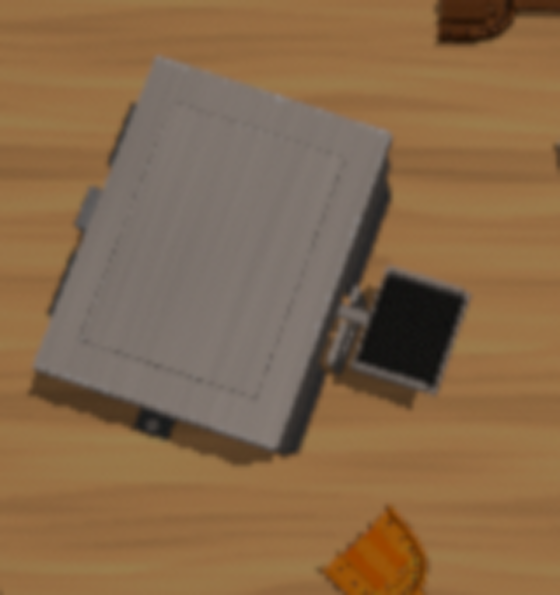

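View pics/c2.png

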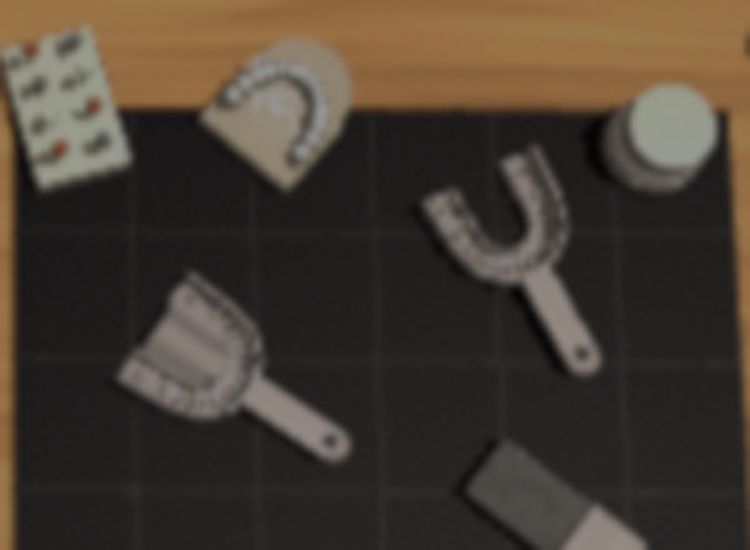

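View pics/c3.png

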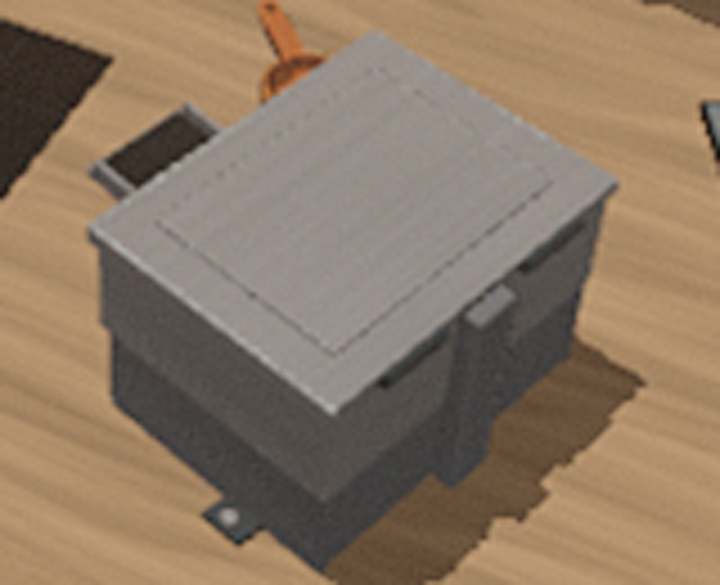

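```bash
python3 - <<'E'
from h import *
c1=lambda p:np.array(p)/3.5+[120,120]
c2=lambda p:np.array(p)/5+[280,150]
T=ray('top',c1([(392,268),(470,293),(437,392),(352,365)]),0.089)
print(T.round(4),T.mean(0)); 
for i in range(4): print(np.linalg.norm(T[i]-T[i-1]))
L=ray('top',c1([(155,57),(392,132),(280,447),(36,372)]),0.156)
print(L.round(4),L.mean(0))
for i in range(4): d=L[i]-L[i-1];print(np.linalg.norm(d),np.degrees(np.arctan2(d[1],d[0])))
# scene corners of the lid
c3=lambda p:np.array(p)/4.5+[270,190]
S=ray('scene',c3([(377,32),(617,186),(335,410),(92,232)]),0.156); print(S.round(4),S.mean(0))
for i in range(4): d=S[i]-S[i-1];print(np.linalg.norm(d),np.degrees(np.arctan2(d[1],d[0])))
# tray
H=ray('top',c2([(331,441),(345,456)]),0.018); print('hole,end',H.round(4))
M=ray('top',c2([(247,390)]),0.018);print(M)
O=ray('top',c2([(190,275),(122,378)]),0.018);print(O.round(4),np.linalg.norm(O[0]-O[1]),O.mean(0))
E
```

```text
[[0.5728 0.0767 0.089 ]
 [0.5535 0.0163 0.089 ]
 [0.4765 0.0406 0.089 ]
 [0.4969 0.1057 0.089 ]] [0.52491971 0.05983784 0.089     ]
0.08128283648104585
0.06338675604217343
0.08079758683911677
0.0682396044671836
[[0.7186 0.2523 0.156 ]
 [0.6617 0.074  0.156 ]
 [0.4263 0.1495 0.156 ]
 [0.4797 0.3269 0.156 ]] [0.57159221 0.20067793 0.156     ]
0.2503492333063176 -17.33246875467981
0.18723302376019796 -107.69283273921972
0.24725141411499987 162.21037055836695
0.18526656562865768 73.26382506957131
[[0.4264 0.1584 0.156 ]
 [0.4887 0.3334 0.156 ]
 [0.717  0.255  0.156 ]
 [0.6639 0.0826 0.156 ]] [0.57399433 0.20734721 0.156     ]
0.24932635781210302 162.29446286756826
0.18579896253926367 70.40156876846163
0.24134356837523938 -18.972698428732496
0.18037047997527283 -107.10050442504587
hole,end [[ 0.4708 -0.2411  0.018 ]
 [ 0.4623 -0.2488  0.018 ]]
[[ 0.49948111 -0.19431021  0.018     ]]
[[ 0.5654 -0.163   0.018 ]
 [ 0.5059 -0.1238  0.018 ]] 0.07128262425197564 [ 0.53567198 -0.14339294  0.018     ]
```

```bash
cat >> h.py <<'E'
BC=np.array([0.5715,0.203]); BY=72.4
HP=np.array([0.481,-0.2217]); TY=55.1
def bw(p):
    a=np.radians(BY); c,s=np.cos(a),np.sin(a); p=np.array(p,float).reshape(-1,3)
    return np.c_[BC[0]+c*p[:,0]-s*p[:,1],BC[1]+s*p[:,0]+c*p[:,1],p[:,2]]
def tw(p):
    a=np.radians(TY); c,s=np.cos(a),np.sin(a); p=np.array(p,float).reshape(-1,3)
    return np.c_[HP[0]+c*p[:,0]-s*p[:,1],HP[1]+s*p[:,0]+c*p[:,1],p[:,2]]
def go(xy,z,yawturn=0):
    s=read_state(); R=Ro.from_euler('xyz',s['tool_rot'],degrees=True).as_matrix()
    d=np.array([xy[0],xy[1],z])-s['position']; print('shift tool',(R.T@d).round(4),'toolR',R.round(3).tolist())
    jy=np.degrees(np.arctan2(R[1,1],R[0,1])); print('jaw yaw',jy.round(2))
E
python3 - <<'E'
from h import *
S=read_state(); go(bw([-.157,0,0])[0],0.15)
for n in('top','scene'):
    im=cv2.resize(cv2.imread(f'pics/{n}0.png'),None,fx=3,fy=3,interpolation=cv2.INTER_CUBIC)
    def poly(P,c):
        q=((proj(n,P)+.5)*3).astype(int); cv2.polylines(im,[q.reshape(-1,1,2)],True,c,1)
    poly(bw([(-.09,-.12,.15),(.09,-.12,.15),(.09,.12,.15),(-.09,.12,.15)]),(0,0,255))
    poly(bw([(-.184,-.042,.089),(-.114,-.042,.089),(-.114,.042,.089),(-.184,.042,.089)]),(0,255,0))
    poly(tw([(-.033,-.009,.019),(.022,-.009,.019),(.022,.009,.019),(-.033,.009,.019)]),(0,255,0))
    poly(tw([(.030,-.0365,.018),(.097,-.0365,.018),(.097,.0365,.018),(.030,.0365,.018)]),(0,255,255))
    if n=='top': im=im[340:820,380:1180]
    else: im=im[540:980,480:1280]
    cv2.imwrite(f'pics/o_{n}.png',im)
E
```

```text
shift tool [ 0.0393 -0.44    0.4717] toolR [[-0.0, 0.352, 0.936], [-0.002, 0.936, -0.352], [-1.0, -0.002, 0.0]]
jaw yaw 69.39
```

View pics/o_top.png

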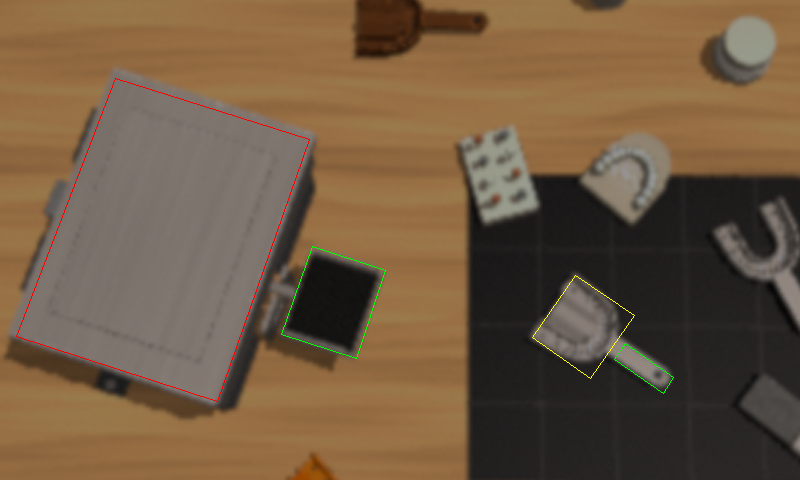

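View pics/o_scene.png

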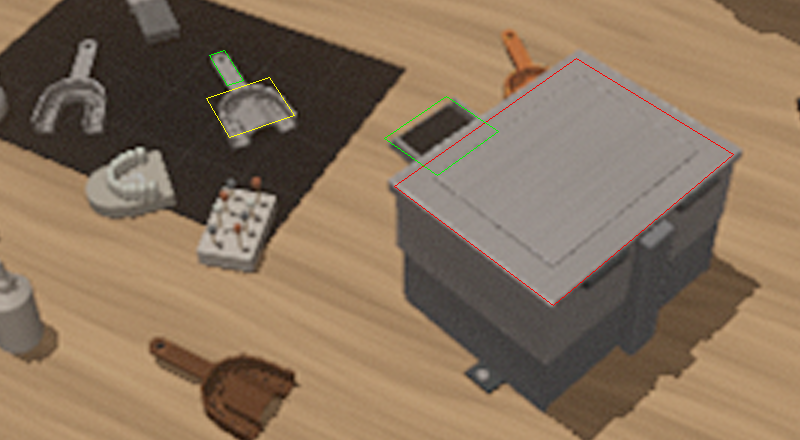

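Call:
apply_moves --commands '[-0.03,-0.01,0.01,5,0.04,-0.06,-0.035,0.035,13,0.04,-0.08,-0.065,0.07,21,0.04,-0.08,-0.095,0.1,29,0.04,-0.08,-0.125,0.135,37,0.04,-0.08,-0.155,0.167,45,0.04,-0.08,-0.185,0.2,53,0.04,-0.08,-0.215,0.232,60,0.04]'

```text
time_s: 0.9
position: [0.3794, 0.3464, 0.2687]
tool_rot: [-33.7, 89.9, -114.7]
ft_force: [0.6, 0.1, 0.1]
width: 0.0402
```

```bash
python3 - <<'E'
from h import *
st();go(bw([-.157,0,0])[0],0.16)
E
```

```text
{'time_s': 0.9, 'joints': [-65.3476, 7.7306, 17.9027, 106.0589, -2.5444, 66.7045, -37.5238], 'dq': [21.1028, -14.8247, 22.5148, 17.4967, 1.2714, -2.7252, -25.4312], 'tau': [-3.0497, -33.7848, -0.0202, -27.9522, -0.1729, 0.1807, 0.439], 'position': [0.3794, 0.3464, 0.2687], 'tool_rot': [-33.7483, 89.8916, -114.6858], 'ft_force': [0.5574, 0.0914, 0.1287], 'moment': [-0.0663, -0.0443, 0.0197], 'width': 0.0402}
shift tool [0.1091 0.0968 0.312 ] toolR [[-0.001, 0.988, 0.158], [-0.002, 0.158, -0.988], [-1.0, -0.001, 0.002]]
jaw yaw 9.06
```

Call:
apply_moves --commands '[0,0.015,0.045,7,0.04,0,0.03,0.09,14,0.04,0,0.045,0.135,21,0.04,0,0.06,0.18,26.7,0.04,0.0,0.072,0.225,26.7,0.04,0.0,0.085,0.27,26.7,0.04,0.03,0.097,0.312,26.7,0.04,0.07,0.097,0.312,26.7,0.04]'

```text
time_s: 1.7
position: [0.5278, 0.0476, 0.2006]
tool_rot: [87.2, 89.6, -20.9]
ft_force: [0.4, -0.2, 0.0]
width: 0.0399
```

Call:
apply_moves --commands '[0,0,0,0,0.04,0,0,0,0,0.04]'

```text
time_s: 1.9
position: [0.5276, 0.047, 0.201]
tool_rot: [75.2, 89.7, -32.9]
ft_force: [0.5, 0.2, 0.6]
width: 0.0402
```

```bash
python3 - <<'E'
from h import *
st();go(bw([-.157,0,0])[0],0.10)
a=snap('top','top1');b=snap('scene','scene1')
cv2.imwrite('pics/t1.png',cv2.cvtColor(cv2.resize(np.hstack([a[130:290,130:290],b[170:330,270:430]]),None,fx=2.5,fy=2.5,interpolation=cv2.INTER_CUBIC),cv2.COLOR_RGB2BGR))
E
```

```text
{'time_s': 1.9, 'joints': [-40.9109, 14.0646, 34.5187, 110.2128, -9.0748, 58.1943, -20.5936], 'dq': [-1.2054, -1.7222, -0.5849, -2.0071, -0.063, 0.322, -0.1055], 'tau': [0.4916, -33.2887, 4.4099, -24.1862, -0.0728, -0.0947, 0.0814], 'position': [0.5276, 0.047, 0.201], 'tool_rot': [75.2329, 89.6708, -32.9361], 'ft_force': [0.5394, 0.2048, 0.6114], 'moment': [-0.0117, 0.0896, -0.0194], 'width': 0.0402}
shift tool [ 0.1009 -0.0059 -0.005 ] toolR [[0.005, 0.95, -0.312], [-0.003, -0.312, -0.95], [-1.0, 0.006, 0.001]]
jaw yaw -18.17
```

View pics/t1.png

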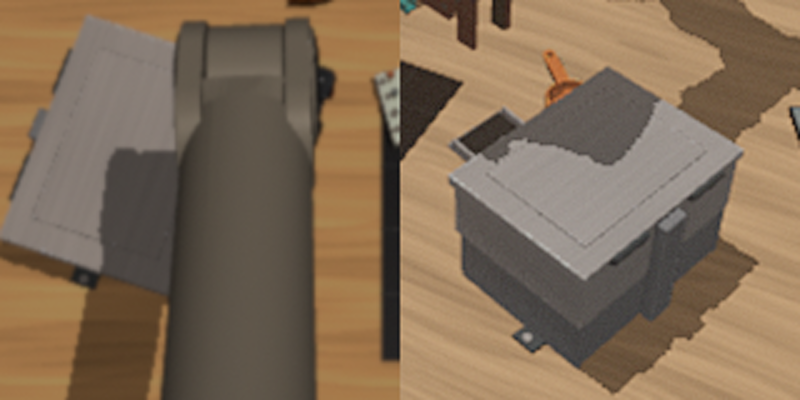

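Call:
apply_moves --commands '[0.03,-0.006,-0.005,-0.5,0.04,0.06,-0.006,-0.005,-0.5,0.04,0.085,-0.006,-0.005,-0.5,0.04,0.1,-0.006,-0.005,-0.5,0.04,0.108,-0.006,-0.005,-0.5,0.04,0.113,-0.006,-0.005,-0.5,0.04,0.117,-0.006,-0.005,-0.5,0.04]'

```text
time_s: 2.7
position: [0.5264, 0.0558, 0.0862]
tool_rot: [105.4, 89.4, -2.1]
ft_force: [-0.1, -0.3, -0.6]
width: 0.0395
```

```bash
python3 - <<'E'
from h import *
st();go(bw([-.157,0,0])[0],0.075)
b=snap('scene','scene2')
cv2.imwrite('pics/t2.png',cv2.cvtColor(cv2.resize(b[120:320,230:430],None,fx=3,fy=3,interpolation=cv2.INTER_CUBIC),cv2.COLOR_RGB2BGR))
E
```

```text
{'time_s': 2.7, 'joints': [-37.243, 23.0274, 30.4175, 116.5369, -16.4183, 43.9575, -14.4813], 'dq': [2.1411, 3.5438, -1.8582, 1.6124, -2.89, -4.7605, 2.6821], 'tau': [-0.2859, -41.5666, 6.2826, -20.4786, 0.0091, 0.058, -0.0484], 'position': [0.5264, 0.0558, 0.0862], 'tool_rot': [105.3531, 89.4341, -2.1329], 'ft_force': [-0.1193, -0.3054, -0.6023], 'moment': [-0.0839, 0.0714, -0.0358], 'width': 0.0395}
shift tool [ 0.0112 -0.0017  0.003 ] toolR [[0.01, 0.954, -0.3], [-0.0, -0.3, -0.954], [-1.0, 0.01, -0.003]]
jaw yaw -17.49
```

View pics/t2.png

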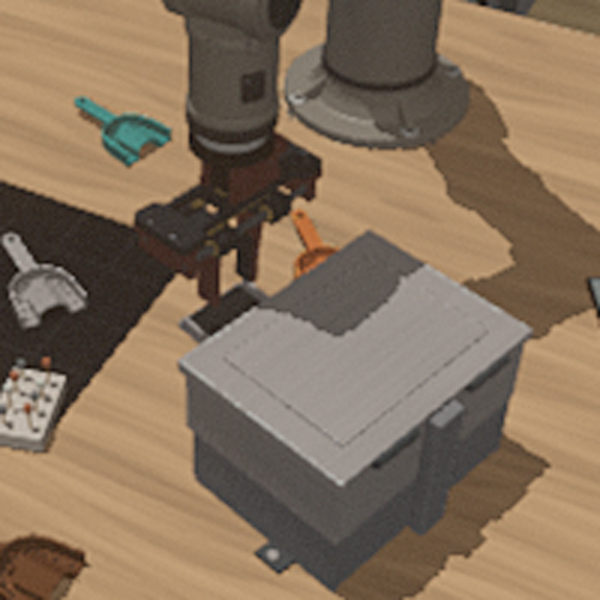

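```bash
python3 - <<'E'
from h import *
s=read_state();R=Ro.from_euler('xyz',s['tool_rot'],degrees=True).as_matrix()
p=np.array(s['position'])
q=[p,p+R[:,1]*.0335,p-R[:,1]*.0335,p+R[:,1]*.02,p-R[:,1]*.02]
print((proj('scene',q)-[230,120])*3)
print((proj('scene',bw([(-.184,-.042,.089),(-.114,-.042,.089),(-.114,.042,.089),(-.184,.042,.089)]))-[230,120])*3)
E
```

```text
[[225.41471056 314.04341902]
 [200.63668285 331.08018518]
 [249.54464104 297.45226867]
 [210.70148348 324.1598743 ]
 [239.89696451 304.08577522]]
[[173.33372573 316.85371336]
 [225.50754659 354.4795137 ]
 [287.04867666 310.44716007]
 [234.78618084 275.27606085]]
```

```bash
python3 - <<'E'
import cv2,numpy as np
b=cv2.imread('pics/scene2.png')[190:245,275:340]
b=np.clip((b/255.)**.5*255,0,255).astype('uint8')
cv2.imwrite('pics/t2z.png',cv2.resize(b,None,fx=10,fy=10,interpolation=cv2.INTER_CUBIC))
E
```

```text
(no output)
```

View pics/t2z.png

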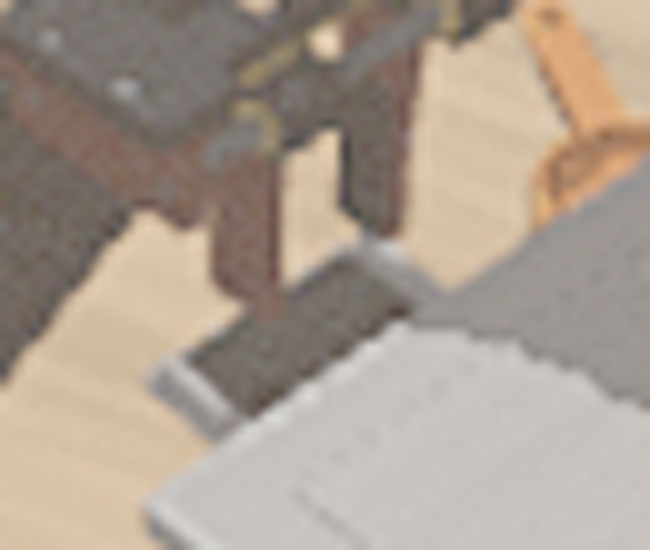

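```bash
python3 - <<'E'
import cv2,numpy as np
o=[]
for f in('scene0','scene1','scene2'):
    b=cv2.imread(f'pics/{f}.png')[195:245,280:330]
    b=np.clip((b/255.)**.4*255,0,255).astype('uint8')
    o.append(cv2.resize(b,None,fx=5.2,fy=8,interpolation=cv2.INTER_NEAREST))
cv2.imwrite('pics/t2y.png',np.hstack(o))
E
```

```text
(no output)
```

View pics/t2y.png

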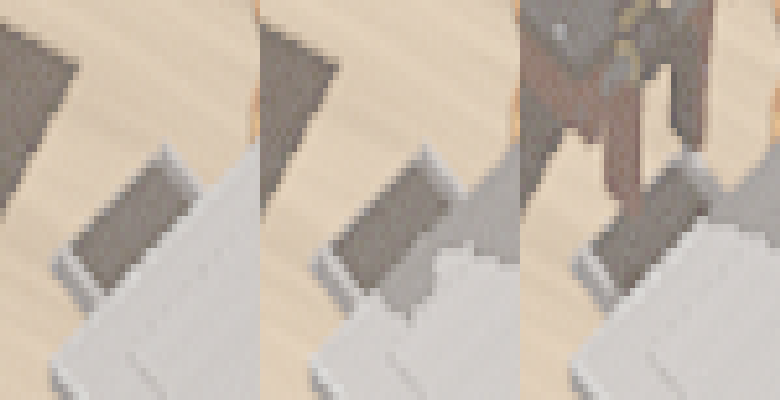

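```bash
python3 - <<'E'
from h import *
p=np.array([.5276,.047,.201]);j=np.array([.95,-.312,.006])
print(proj('scene',[p,p+j*.027,p-j*.027,[0,0,0],[0,0,.1]]).round(1))
print(proj('top',[[0,0,0],[0,0,.1]]).round(1))
for n in('scene','top'):
  K,r,t=cal(n);print(n,K.round(2).tolist(),r,t)
im=cv2.imread('pics/scene1.png')[90:230,230:370]
cv2.imwrite('pics/z1.png',cv2.resize(np.clip((im/255.)**.5*255,0,255).astype('uint8'),None,fx=4,fy=4,interpolation=cv2.INTER_NEAREST))
E
```

```text
[[302.7 193.5]
 [295.5 197.9]
 [309.7 189.1]
 [354.5 151.2]
 [357.  128.5]]
[[258.9 414.7]
 [258.3 423.4]]
scene [[448.13, 0.0, 287.05], [0.0, 448.13, 210.9], [0.0, 0.0, 1.0]] [ 1.30884626  2.19561885 -0.97894133] [ 0.25723542 -0.22776363  1.70834518]
top [[498.46, 0.0, 274.47], [0.0, 498.46, 206.69], [0.0, 0.0, 1.0]] [ 2.13126537 -2.12065077  0.22408056] [-0.04138606  0.55237332  1.32389059]
```

View pics/z1.png

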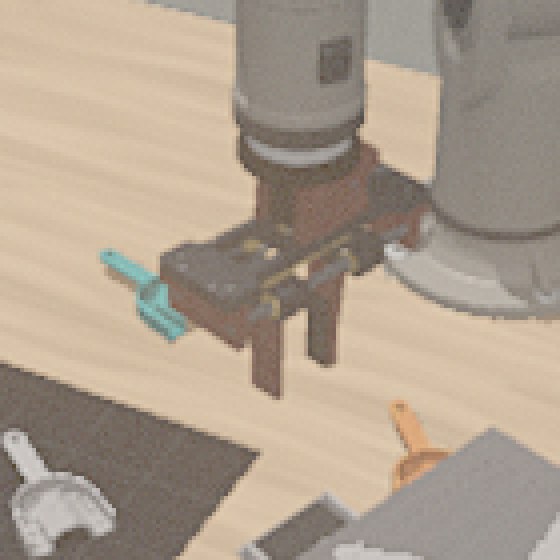

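```bash
python3 - <<'E'
from h import *
for z in(.1,.2,.3,.35,.4,.5):
  print(z,proj('top',[[.5276,.047,z]]).round(1),proj('scene',[[.5276,.047,z]]).round(1))
im=cv2.imread('pics/top1.png')[100:300,130:330]
cv2.imwrite('pics/z2.png',cv2.resize(np.clip((im/255.)**.5*255,0,255).astype('uint8'),None,fx=3,fy=3,interpolation=cv2.INTER_NEAREST))
E
```

```text
0.1 [[242.6 212.4]] [[302.3 220.4]]
0.2 [[240.7 205. ]] [[302.7 193.8]]
0.3 [[238.4 196.3]] [[303.1 164. ]]
0.35 [[237.1 191.4]] [[303.3 147.7]]
0.4 [[235.7 186. ]] [[303.6 130.4]]
0.5 [[232.5 173.5]] [[304.1  92.5]]
```

View pics/z2.png

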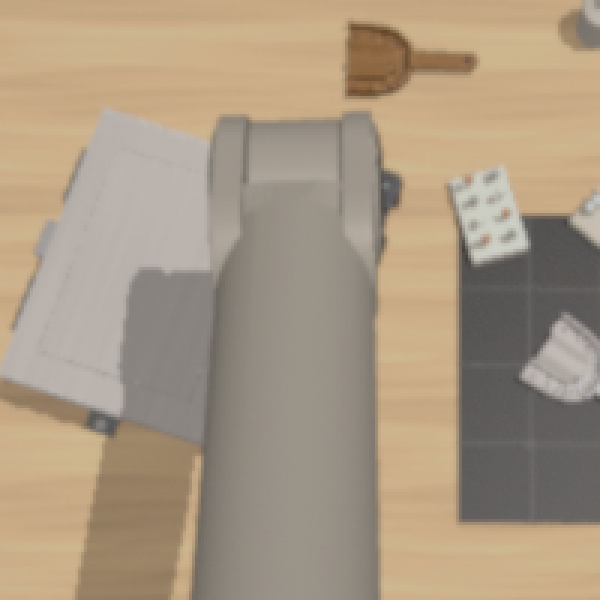

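View pics/scene1.png

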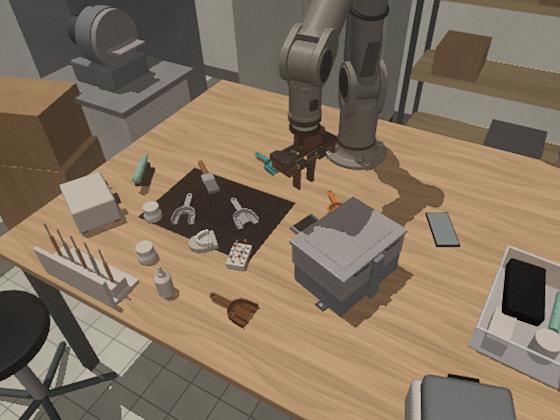

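```bash
python3 - <<'E'
from h import *
W=ray('top',[(283,172),(427,172),(430,273),(282,275)],0.002);print(W.round(3),proj('scene',W).round(1))
p=np.array([.5276,.047,.201])
# TCP observed in scene (303.6,183.5): which x if z right; which z if xy right
print(ray('scene',[(303.6,183.5)],.201),[ (z,proj('scene',[[.5276,.047,z]])[0].round(1)) for z in(.22,.23,.24)])
print(ray('scene',[(307.5,217.8)],.0862))
j=np.array([.95,-.312,.0])
print(proj('top',[p+j*.089+[0,0,.1],p-j*.089+[0,0,.1]]))
E
```

```text
[[ 0.666 -0.064  0.002]
 [ 0.669 -0.485  0.002]
 [ 0.376 -0.477  0.002]
 [ 0.368 -0.061  0.002]] [[246.1 261.6]
 [135.8 215.9]
 [193.5 168.2]
 [295.  202.1]]
[[0.4880844  0.02954323 0.201     ]] [(0.22, array([302.8, 188.1])), (0.23, array([302.8, 185.2])), (0.24, array([302.8, 182.2]))]
[[0.49751988 0.04879378 0.0862    ]]
[[251.11086287 160.37374578]
 [225.28261048 233.10033161]]
```

```bash
python3 - <<'E'
from h import *
W=ray('top',[(283,172),(427,172),(430,273),(282,275)],0.002)
im=cv2.resize(cv2.imread('pics/scene0.png'),None,fx=3,fy=3,interpolation=cv2.INTER_CUBIC)
cv2.polylines(im,[((proj('scene',W)+.5)*3).astype(int).reshape(-1,1,2)],True,(0,255,255),1)
cv2.imwrite('pics/z3.png',im[420:900,330:1130])
im=cv2.resize(cv2.imread('pics/top0.png'),None,fx=3,fy=3,interpolation=cv2.INTER_CUBIC)
cv2.polylines(im,[((proj('top',W)+.5)*3).astype(int).reshape(-1,1,2)],True,(0,255,255),1)
cv2.imwrite('pics/z4.png',im[420:900,700:1400])
E
```

```text
(no output)
```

View pics/z3.png

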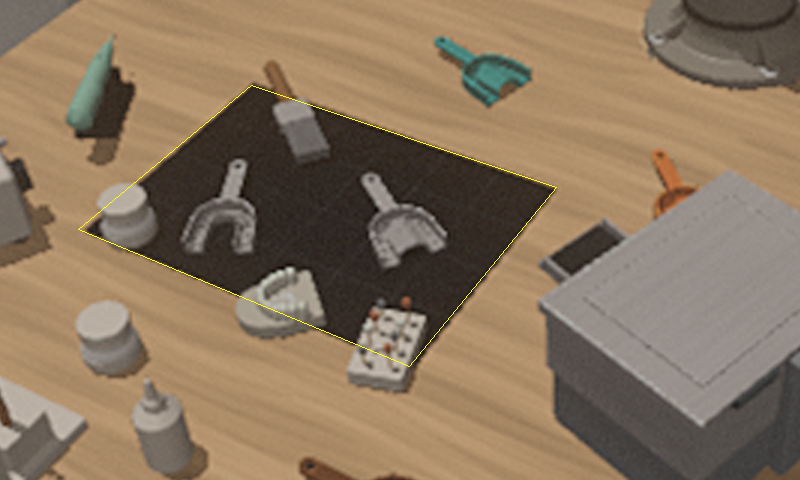

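View pics/z4.png

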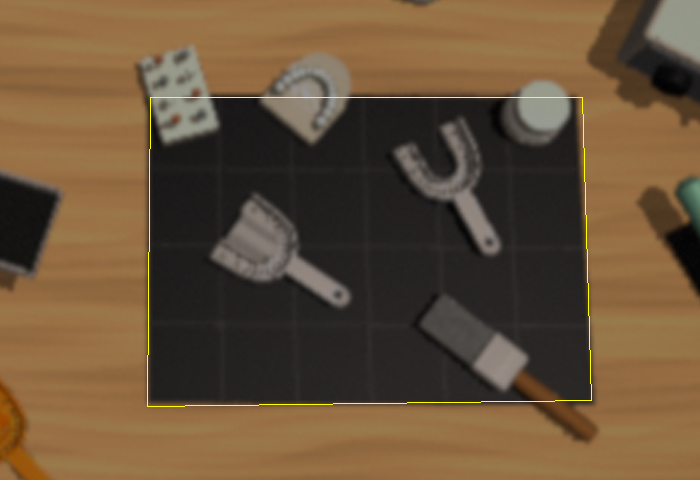

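```bash
python3 - <<'E'
from h import *
p=np.array([.5276,.047,.201]);j=np.array([.95,-.312,.0]);n=np.array([.312,.95,0]);u=np.array([0,0,1.])
Q=[p+a*j*.089+b*n*.0375+u*.08 for a in(1,-1) for b in (1,-1)]+[p+a*j*.027+b*n*.01 for a in(1,-1) for b in (1,-1)]+[p+u*h for h in (.08,.15,.2,.25,.3)]
print((proj('scene',Q)-[230,90])*4)
E
```

```text
[[231.54033771 407.53334822]
 [150.73648339 352.90963759]
 [427.66631589 287.54923648]
 [346.17056307 240.8746607 ]
 [272.41201918 438.99773933]
 [251.74075032 424.98926914]
 [329.16565526 403.03561418]
 [308.44390845 389.65003072]
 [292.05196549 319.55665243]
 [293.3343829  229.48533656]
 [294.31888847 160.33802916]
 [295.36671221  86.74353348]
 [296.48416552   8.25856531]]
```

```bash
python3 - <<'E'
from h import *
j=np.array([.95,-.312,.0]);n=np.array([.312,.95,0]);u=np.array([0,0,1.])
for p in([.5276,.047,.201],[.488,.03,.201],[.5276,.047,.236]):
  p=np.array(p)
  for h in(.08,.15):
    Q=[p+a*j*.089+b*n*.0375+u*h for a,b in((1,-1),(1,1),(-1,1),(-1,-1))]
    print(p,h,((proj('top',Q)-[130,100])*3).round(0).tolist())
E
```

```text
[0.5276 0.047  0.201 ] 0.08 [[410.0, 203.0], [319.0, 174.0], [241.0, 387.0], [335.0, 419.0]]
[0.5276 0.047  0.201 ] 0.15 [[410.0, 177.0], [313.0, 146.0], [230.0, 373.0], [330.0, 406.0]]
[0.488 0.03  0.201] 0.08 [[431.0, 253.0], [340.0, 223.0], [262.0, 440.0], [357.0, 471.0]]
[0.488 0.03  0.201] 0.15 [[433.0, 230.0], [335.0, 198.0], [253.0, 428.0], [353.0, 462.0]]
[0.5276 0.047  0.236 ] 0.08 [[410.0, 191.0], [316.0, 160.0], [236.0, 380.0], [332.0, 412.0]]
[0.5276 0.047  0.236 ] 0.15 [[410.0, 163.0], [310.0, 131.0], [225.0, 365.0], [327.0, 399.0]]
```

Call:
apply_moves --commands '[0.003,-0.002,0.002,0,0.04,0.006,-0.002,0.002,0,0.04,0.009,-0.002,0.002,0,0.04,0.012,-0.002,0.002,0,0.04]'

```text
time_s: 3.15
position: [0.5237, 0.0543, 0.0735]
tool_rot: [104.1, 89.5, -3.4]
ft_force: [-0.3, -0.6, 0.0]
width: 0.0401
```

```bash
python3 - <<'E'
from h import *
st();go(bw([-.157,0,0])[0],0.05)
b=snap('scene','scene3')[190:245,275:340]
b=cv2.cvtColor(b,cv2.COLOR_RGB2BGR)
b=np.clip((b/255.)**.5*255,0,255).astype('uint8')
cv2.imwrite('pics/t3z.png',cv2.resize(b,None,fx=10,fy=10,interpolation=cv2.INTER_CUBIC))
E
```

```text
{'time_s': 3.15, 'joints': [-36.6157, 23.9398, 29.7997, 117.3628, -17.2452, 42.3452, -13.672], 'dq': [1.6041, 2.948, -1.7174, 1.086, -2.1654, -3.687, 1.8959], 'tau': [-0.1682, -42.4795, 6.5148, -19.9087, 0.0124, 0.0472, -0.0449], 'position': [0.5237, 0.0543, 0.0735], 'tool_rot': [104.096, 89.4673, -3.4043], 'ft_force': [-0.2694, -0.5852, 0.0197], 'moment': [-0.0204, 0.0777, 0.0036], 'width': 0.0401}
shift tool [0.0235 0.0004 0.0008] toolR [[0.009, 0.954, -0.301], [-0.001, -0.301, -0.954], [-1.0, 0.009, -0.002]]
jaw yaw -17.5
```

View pics/t3z.png

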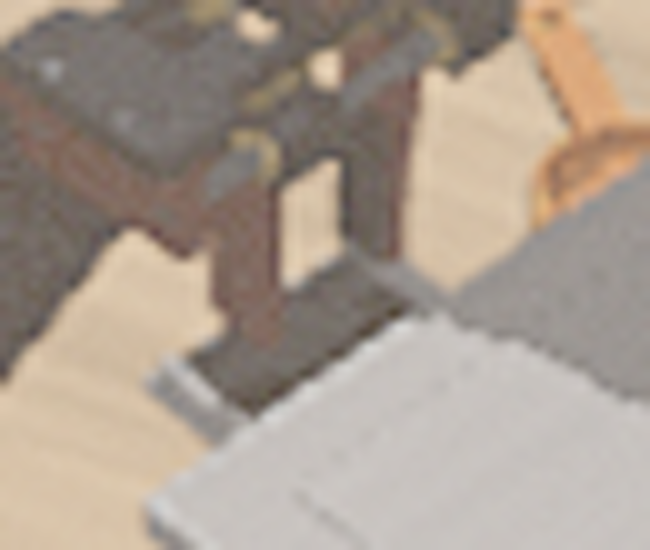

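Call:
apply_moves --commands '[0.003,0,0,0,0.04,0.006,0,0,0,0.04,0.009,0,0,0,0.04,0.012,0,0,0,0.04]'

```text
time_s: 3.6
position: [0.5234, 0.0542, 0.0607]
tool_rot: [101.7, 89.5, -5.8]
ft_force: [0.0, -0.6, 0.6]
width: 0.0399
```

Call:
apply_moves --commands '[0.003,0,0,0,0.04,0.006,0,0,0,0.04]'

```text
time_s: 3.8
position: [0.5234, 0.0542, 0.0544]
tool_rot: [101.1, 89.5, -6.4]
ft_force: [-0.1, 0.2, -0.3]
width: 0.0395
```

```bash
python3 - <<'E'
from h import *
st();go(bw([-.157,0,0])[0],0.05)
b=snap('scene','scene4')[190:245,275:340]
b=cv2.cvtColor(b,cv2.COLOR_RGB2BGR)
b=np.clip((b/255.)**.5*255,0,255).astype('uint8')
cv2.imwrite('pics/t4z.png',cv2.resize(b,None,fx=10,fy=10,interpolation=cv2.INTER_CUBIC))
E
```

```text
{'time_s': 3.8, 'joints': [-35.6127, 25.7031, 28.6963, 117.9862, -18.6281, 40.1614, -12.5048], 'dq': [1.6353, 2.7808, -1.8042, 0.8659, -2.2306, -3.5446, 1.8494], 'tau': [-0.1749, -43.5944, 6.722, -18.9124, 0.0099, 0.0422, -0.0414], 'position': [0.5234, 0.0542, 0.0544], 'tool_rot': [101.0987, 89.5178, -6.3953], 'ft_force': [-0.0582, 0.2257, -0.2954], 'moment': [-0.0616, 0.0822, 0.0195], 'width': 0.0395}
shift tool [0.0044 0.0008 0.0006] toolR [[0.008, 0.954, -0.301], [-0.001, -0.301, -0.954], [-1.0, 0.008, -0.002]]
jaw yaw -17.49
```

View pics/t4z.png

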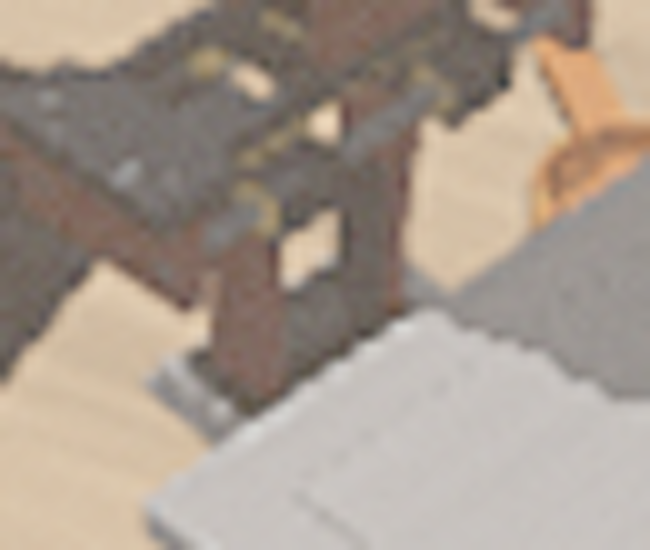

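Call:
apply_moves --commands '[0.003,0,0,0,0.04,0.006,0,0,0,0.04]'

```text
time_s: 4.05
position: [0.5232, 0.0542, 0.0478]
tool_rot: [99.5, 89.5, -8.0]
ft_force: [1.2, -0.2, 1.3]
width: 0.0398
```

Call:
apply_moves --commands '[0.003,0,0,0,0.04,0.006,0,0,0,0.04]'

```text
time_s: 4.25
position: [0.5239, 0.0534, 0.0424]
tool_rot: [98.6, 89.5, -8.9]
ft_force: [-3.0, -2.7, 10.0]
width: 0.0398
```

```bash
python3 - <<'E'
from h import *
s=st()
b=snap('scene','scene5')[150:320,220:430]
b=cv2.cvtColor(b,cv2.COLOR_RGB2BGR)
b=np.clip((b/255.)**.6*255,0,255).astype('uint8')
cv2.imwrite('pics/t5z.png',cv2.resize(b,None,fx=3.5,fy=3.5,interpolation=cv2.INTER_CUBIC))
E
```

```text
{'time_s': 4.25, 'joints': [-34.8887, 26.8433, 27.9681, 118.3094, -19.5058, 38.758, -11.7155], 'dq': [1.7115, 2.6994, -1.6537, 0.9438, -2.0763, -3.4813, 1.7591], 'tau': [-1.6583, -40.0925, 4.4528, -17.1091, -0.7153, -0.6943, -0.0989], 'position': [0.5239, 0.0534, 0.0424], 'tool_rot': [98.6261, 89.4942, -8.8897], 'ft_force': [-2.9568, -2.6514, 9.9641], 'moment': [-0.7765, 0.7629, 0.0627], 'width': 0.0398}
```

View pics/t5z.png

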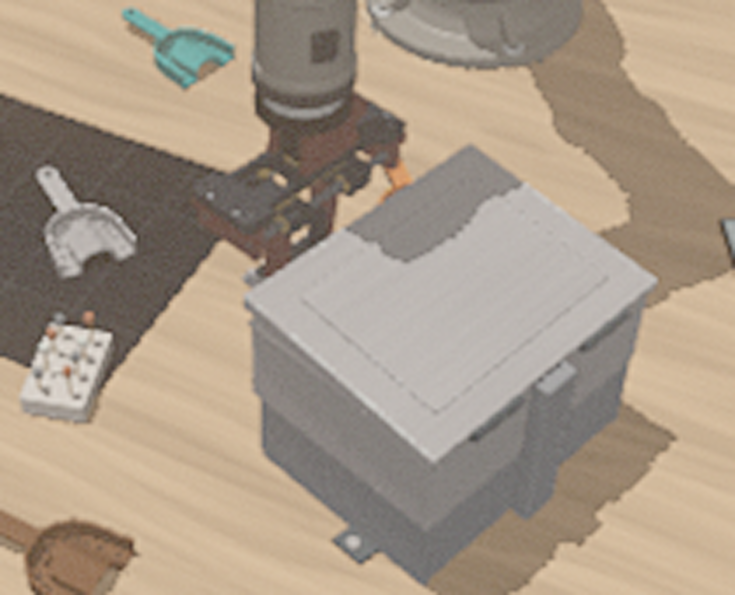

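Call:
apply_moves --commands '[0.004,0,0,0,0.04,0.008,0,0,0,0.04,0.012,0,0,0,0.04]'

```text
time_s: 4.6
position: [0.524, 0.052, 0.0307]
tool_rot: [93.3, 89.5, -14.3]
ft_force: [-3.6, -2.9, 12.3]
width: 0.0403
```

```bash
python3 - <<'E'
from h import *
s=st(); go(bw([-.157,0,0])[0],0.02)
b=snap('scene','scene6')[130:320,220:430]
b=cv2.cvtColor(b,cv2.COLOR_RGB2BGR)
b=np.clip((b/255.)**.6*255,0,255).astype('uint8')
cv2.imwrite('pics/t6z.png',cv2.resize(b,None,fx=3.1,fy=3.1,interpolation=cv2.INTER_CUBIC))
E
```

```text
{'time_s': 4.6, 'joints': [-34.1366, 27.9623, 27.2369, 118.6225, -20.3358, 37.3951, -10.9487], 'dq': [2.3152, 3.8999, -2.5309, 0.9665, -2.8095, -4.5561, 2.5463], 'tau': [-2.1011, -40.8614, 4.1412, -17.259, -0.9478, -1.0029, -0.1651], 'position': [0.524, 0.052, 0.0307], 'tool_rot': [93.3095, 89.4889, -14.2568], 'ft_force': [-3.6093, -2.9041, 12.3051], 'moment': [-0.9757, 1.0544, 0.1213], 'width': 0.0403}
shift tool [ 0.0107 -0.0004 -0.0013] toolR [[0.009, 0.953, -0.302], [-0.002, -0.302, -0.953], [-1.0, 0.009, -0.001]]
jaw yaw -17.57
```

View pics/t6z.png

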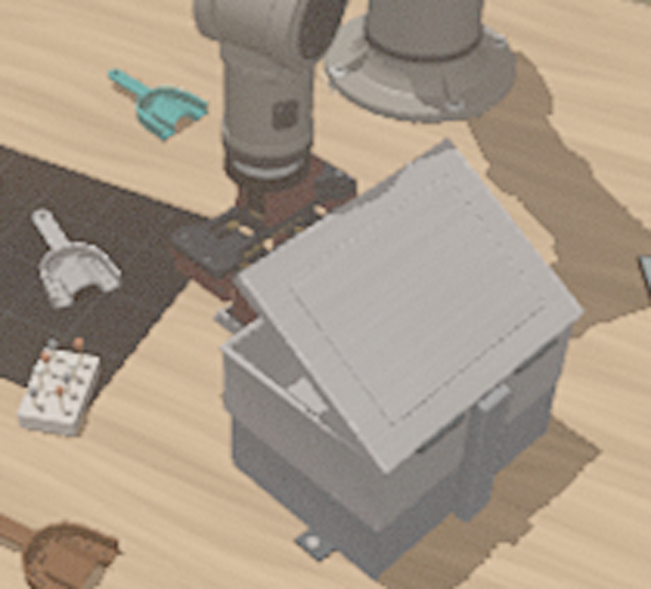

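Call:
apply_moves --commands '[0.005,0,0,0,0.04,0.01,0,0,0,0.04,0.015,0,0,0,0.04,0.02,0,0,0,0.04]'

```text
time_s: 5.05
position: [0.5239, 0.0513, 0.0105]
tool_rot: [91.0, 89.5, -16.6]
ft_force: [-2.4, -0.7, 9.9]
width: 0.0397
```

Call:
apply_moves --commands '[0.004,0,0,0,0.04,0.007,0,0,0,0.04]'

```text
time_s: 5.25
position: [0.524, 0.0513, 0.0037]
tool_rot: [94.7, 89.5, -12.9]
ft_force: [-2.4, 1.1, 7.1]
width: 0.0402
```

```bash
python3 - <<'E'
from h import *
s=st(); go(bw([-.157,0,0])[0],0.0)
E
```

```text
{'time_s': 5.25, 'joints': [-32.4249, 30.542, 25.3024, 119.1767, -22.2942, 34.352, -9.2822], 'dq': [1.6385, 2.8499, -2.3287, 0.5559, -2.0646, -3.4158, 1.6425], 'tau': [0.1651, -43.604, 6.8682, -15.6592, 0.0143, -0.7501, -0.0716], 'position': [0.524, 0.0513, 0.0037], 'tool_rot': [94.7176, 89.5351, -12.9004], 'ft_force': [-2.4085, 1.1376, 7.0983], 'moment': [0.1172, 0.6282, 0.0311], 'width': 0.0402}
shift tool [ 0.0037 -0.0006 -0.0019] toolR [[0.008, 0.953, -0.303], [-0.002, -0.303, -0.953], [-1.0, 0.008, -0.001]]
jaw yaw -17.62
```

Approaching the stop: small steps now, reading force each.

Call:
apply_moves --commands '[0.0015,0,0,0,0.04,0.003,0,0,0,0.04]'

```text
time_s: 5.45
position: [0.5241, 0.0516, 0.001]
tool_rot: [99.3, 89.5, -8.3]
ft_force: [-2.8, 0.3, 7.7]
width: 0.0397
```

Call:
apply_moves --commands '[0.001,0,0,0,0.04,0.002,0,0,0,0.04]'

```text
time_s: 5.65
position: [0.5241, 0.0517, -0.0007]
tool_rot: [103.1, 89.6, -4.6]
ft_force: [-2.5, 1.0, 7.0]
width: 0.0401
```

Call:
apply_moves --commands '[0.001,0,0,0,0.04,0.002,0,0,0,0.04]'

```text
time_s: 5.85
position: [0.5241, 0.0518, -0.0024]
tool_rot: [106.9, 89.6, -0.7]
ft_force: [-1.7, 0.2, 6.5]
width: 0.0404
```

Call:
apply_moves --commands '[0.001,0,0,0,0.04,0.002,0,0,0,0.04]'

```text
time_s: 6.05
position: [0.5241, 0.052, -0.0042]
tool_rot: [110.7, 89.6, 3.1]
ft_force: [-1.8, 0.8, 6.8]
width: 0.04
```

Call:
apply_moves --commands '[0.001,0,0,0,0.04,0.002,0,0,0,0.04]'

```text
time_s: 6.25
position: [0.5242, 0.0521, -0.0058]
tool_rot: [115.6, 89.6, 7.9]
ft_force: [-2.5, -0.3, 11.8]
width: 0.04
```

Call:
apply_moves --commands '[0.001,0,0,0,0.04,0.002,0,0,0,0.04]'

```text
time_s: 6.45
position: [0.5246, 0.0522, -0.0066]
tool_rot: [123.8, 89.5, 16.2]
ft_force: [-6.1, -0.8, 25.3]
width: 0.0399
```

```bash
python3 - <<'E'
from h import *
s=st(); go(bw([-.157,0,0])[0],-.01)
b=snap('scene','scene7')[100:320,200:430]
b=cv2.cvtColor(b,cv2.COLOR_RGB2BGR)
b=np.clip((b/255.)**.6*255,0,255).astype('uint8')
cv2.imwrite('pics/t7z.png',cv2.resize(b,None,fx=2.7,fy=2.7,interpolation=cv2.INTER_CUBIC))
E
```

```text
{'time_s': 6.45, 'joints': [-31.5413, 31.5419, 24.3173, 119.2559, -23.2271, 33.2407, -8.4607], 'dq': [0.6723, 0.5331, -0.49, -0.1541, -0.5935, -0.6394, 0.6132], 'tau': [0.0542, -37.2729, 5.2357, -14.1752, -0.3017, -2.0801, -0.1534], 'position': [0.5246, 0.0522, -0.0066], 'tool_rot': [123.8016, 89.5446, 16.1748], 'ft_force': [-6.1074, -0.7875, 25.3263], 'moment': [0.051, 1.5195, 0.1225], 'width': 0.0399}
shift tool [ 0.0034 -0.0009 -0.0009] toolR [[0.008, 0.953, -0.303], [0.002, -0.303, -0.953], [-1.0, 0.007, -0.004]]
jaw yaw -17.63
```

View pics/t7z.png

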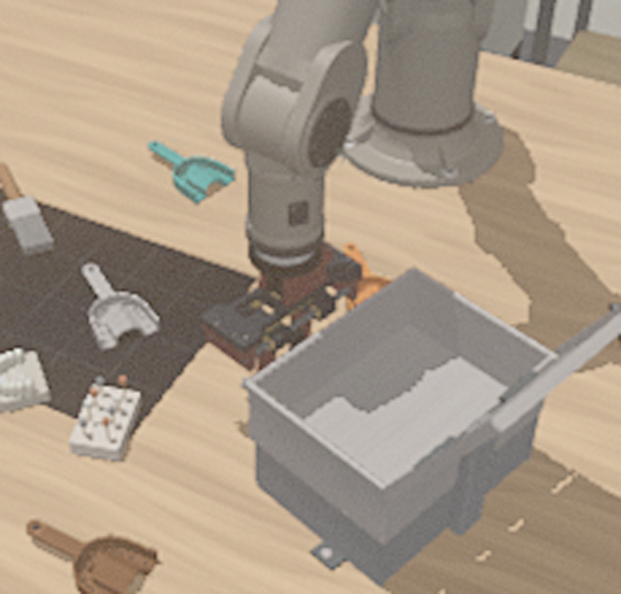

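Call:
apply_moves --commands '[0.0005,-0.004,0,0,0.04,0.0005,-0.008,0,0,0.04,0.0005,-0.012,0,0,0.04,0.0005,-0.016,0,0,0.04]'

```text
time_s: 6.9
position: [0.5124, 0.0563, -0.0057]
tool_rot: [117.2, 89.2, 9.5]
ft_force: [2.9, -2.6, 10.7]
width: 0.0398
```

```bash
python3 - <<'E'
from h import *
s=st()
f=np.array(s['ft_force']); a=np.radians(BY); print('box-y force',f@[-np.sin(a),np.cos(a),0],'box-x',f@[np.cos(a),np.sin(a),0])
E
```

```text
{'time_s': 6.9, 'joints': [-32.5822, 30.5257, 24.3943, 121.0678, -23.241, 32.0431, -9.1129], 'dq': [-2.9104, -2.4316, -0.0181, 4.7382, 0.0236, -2.645, -1.6977], 'tau': [-1.0955, -40.9184, 4.1292, -12.0851, -0.3371, 0.7642, 0.0591], 'position': [0.5124, 0.0563, -0.0057], 'tool_rot': [117.1981, 89.2254, 9.4929], 'ft_force': [2.8789, -2.6063, 10.663], 'moment': [-0.4946, -0.3383, -0.0306], 'width': 0.0398}
box-y force -3.5321885896368768 box-x -1.613850212359776
```

Call:
apply_moves --commands '[0.0012,-0.004,0,0,0.04,0.0012,-0.008,0,0,0.04,0.0012,-0.011,0,0,0.04,0.0012,-0.014,0,0,0.04]'

```text
time_s: 7.3
position: [0.502, 0.0598, -0.0057]
tool_rot: [114.5, 88.9, 6.8]
ft_force: [1.6, -2.5, 10.9]
width: 0.0398
```

```bash
cat >> h.py <<'E'
def bf():
    s=read_state(); f=np.array(s['ft_force']); a=np.radians(BY); d=np.array(s['position'][:2])-BC
    print('box-y F %.1f box-x F %.1f z F %.1f'%(f@[-np.sin(a),np.cos(a),0],f@[np.cos(a),np.sin(a),0],f[2]),'box xy',(d@[np.cos(a),np.sin(a)]).round(4),(d@[-np.sin(a),np.cos(a)]).round(4),'z',round(s['position'][2],4),s['time_s'])
E
python3 -c "
from h import *
bf()"
```

```text
box-y F -2.3 box-x F -1.9 z F 10.9 box xy -0.1575 0.023 z -0.0057 7.3
```

Call:
apply_moves --commands '[0.001,-0.003,0,0,0.04,0.001,-0.006,0,0,0.04]'

```text
time_s: 7.5
position: [0.4994, 0.0609, -0.0055]
tool_rot: [113.0, 88.6, 5.1]
ft_force: [4.9, -3.6, 9.7]
width: 0.0398
```

```bash
python3 -c "
from h import *
bf()"
```

```text
box-y F -5.7 box-x F -1.9 z F 9.7 box xy -0.1572 0.0258 z -0.0055 7.5
```

Call:
apply_moves --commands '[0.001,-0.003,0,0,0.04,0.001,-0.005,0,0,0.04]'

```text
time_s: 7.7
position: [0.4989, 0.0613, -0.0051]
tool_rot: [110.9, 88.1, 2.9]
ft_force: [5.5, -3.0, 7.6]
width: 0.0398
```

```bash
python3 -c "
from h import *
bf();st()"
```

```text
box-y F -6.2 box-x F -1.2 z F 7.6 box xy -0.157 0.0263 z -0.0051 7.7
{'time_s': 7.7, 'joints': [-34.0498, 29.1491, 24.4834, 123.6409, -23.4119, 29.6445, -10.0665], 'dq': [-1.5314, -1.1298, 0.1496, 1.9039, -0.0548, -1.1875, -0.9711], 'tau': [-2.278, -40.0904, 2.6852, -10.1094, -0.5545, 1.8731, 0.0313], 'position': [0.4989, 0.0613, -0.0051], 'tool_rot': [110.86, 88.1389, 2.9063], 'ft_force': [5.5404, -2.994, 7.6316], 'moment': [-0.9278, -1.0506, -0.04], 'width': 0.0398}
```

Call:
apply_moves --commands '[-0.002,0,0,0,0.04,-0.0045,0,0,0,0.04,-0.007,0,0,0,0.04,-0.0095,0,0,0,0.04,-0.012,0,0,0,0.04]'

```text
time_s: 8.2
position: [0.4985, 0.0608, 0.0072]
tool_rot: [110.2, 88.1, 2.2]
ft_force: [-0.6, -2.8, 5.4]
width: 0.0397
```

```bash
python3 -c "
from h import *
bf()"
```

```text
box-y F -0.3 box-x F -2.9 z F 5.4 box xy -0.1576 0.0266 z 0.0072 8.2
```

Call:
apply_moves --commands '[-0.0015,0.0,0,0,0.04,-0.003,0.0,0,0,0.04,-0.0045,0.0,0,0,0.04]'

```text
time_s: 8.5
position: [0.4978, 0.0613, 0.0115]
tool_rot: [110.6, 88.2, 2.7]
ft_force: [-0.1, -0.7, -0.5]
width: 0.04
```

```bash
python3 -c "
from h import *
bf()
s=st()
b=snap('scene','scene8')[100:320,200:430]
b=cv2.cvtColor(b,cv2.COLOR_RGB2BGR)
b=np.clip((b/255.)**.6*255,0,255).astype('uint8')
cv2.imwrite('pics/t8z.png',cv2.resize(b,None,fx=2.7,fy=2.7,interpolation=cv2.INTER_CUBIC))
"
```

```text
box-y F -0.2 box-x F -0.7 z F -0.5 box xy -0.1574 0.0274 z 0.0115 8.5
{'time_s': 8.5, 'joints': [-35.3575, 27.4017, 25.9984, 123.4411, -22.0035, 31.6654, -11.2653], 'dq': [-1.2609, -1.4025, 1.2936, -0.2636, 1.2967, 1.7605, -1.0928], 'tau': [0.2339, -42.7199, 6.3143, -15.806, -0.0682, -0.1652, 0.0221], 'position': [0.4978, 0.0613, 0.0115], 'tool_rot': [110.6208, 88.1985, 2.6825], 'ft_force': [-0.0639, -0.7157, -0.4587], 'moment': [-0.0894, 0.1494, 0.0127], 'width': 0.04}
```

View pics/t8z.png

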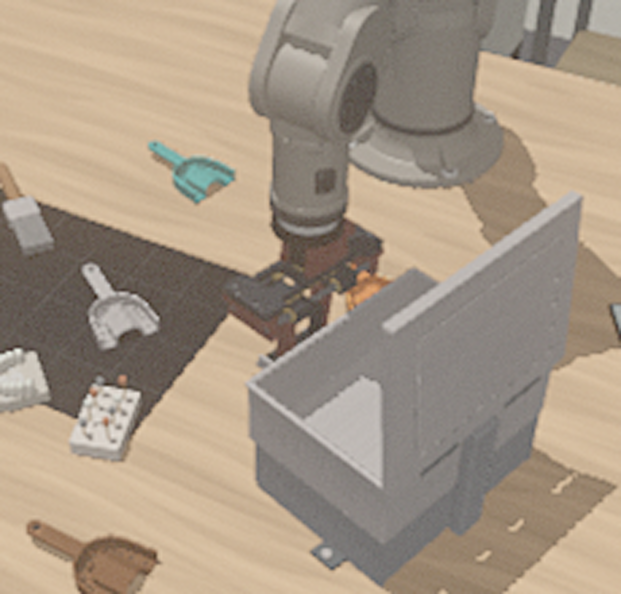

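Call:
apply_moves --commands '[-0.03,0,0,0,0.04,-0.08,0,0,0,0.04,-0.12,0,0,0,0.04,-0.14,0,0.02,4,0.04,-0.15,0,0.06,10,0.045,-0.15,0,0.1,17,0.05,-0.15,0,0.14,17,0.05,-0.15,0,0.18,17,0.05]'

```text
time_s: 9.35
position: [0.437, -0.111, 0.1596]
tool_rot: [128.9, 88.2, 4.0]
ft_force: [1.0, -1.0, -0.0]
width: 0.0501
```

```bash
python3 -c "
from h import *
bf();s=st()
go(HP,0.06)
"
```

```text
box-y F -1.2 box-x F -0.7 z F -0.0 box xy -0.34 0.0333 z 0.1596 9.35
{'time_s': 9.35, 'joints': [-34.1964, 7.8111, 45.2831, 123.904, -7.9641, 49.0758, -19.0144], 'dq': [36.0809, -3.3154, 15.3402, 4.9974, -0.9746, -1.2058, 52.3197], 'tau': [-4.5023, -23.1297, 1.8694, -22.8955, -0.0288, 0.0586, -1.3731], 'position': [0.437, -0.111, 0.1596], 'tool_rot': [128.9218, 88.1664, 4.0308], 'ft_force': [0.968, -1.0366, -0.0455], 'moment': [-0.0958, 0.1232, -0.0052], 'width': 0.0501}
shift tool [0.1007 0.0969 0.0676] toolR [[0.032, 0.82, -0.572], [0.002, -0.572, -0.82], [-0.999, 0.025, -0.02]]
jaw yaw -34.91
```

Call:
apply_moves --commands '[0.0,0.03,0.02,0,0.05,0.01,0.06,0.04,0,0.05,0.03,0.085,0.06,0,0.05,0.06,0.097,0.0675,0,0.05,0.08,0.097,0.0675,0,0.05,0.095,0.097,0.0675,0,0.05,0.1,0.097,0.0675,0,0.05]'

```text
time_s: 10.05
position: [0.4801, -0.2208, 0.0591]
tool_rot: [131.1, 88.3, 6.3]
ft_force: [0.5, -0.2, 1.0]
width: 0.0502
```

```bash
python3 -c "
from h import *
s=st()
go(HP,0.0)
a=snap('top','top9');b=snap('scene','scene9')
b=np.hstack([cv2.resize(b[150:270,190:320],None,fx=3,fy=3,interpolation=cv2.INTER_CUBIC),cv2.resize(a[160:280,280:410],None,fx=3,fy=3,interpolation=cv2.INTER_CUBIC)])
b=cv2.cvtColor(b,cv2.COLOR_RGB2BGR)
b=np.clip((b/255.)**.6*255,0,255).astype('uint8')
cv2.imwrite('pics/t9.png',b)
"
```

```text
{'time_s': 10.05, 'joints': [-11.9969, 27.2307, 38.8047, 118.7915, -27.1994, 41.121, 9.42], 'dq': [2.6598, 2.8168, -3.0811, 0.3384, -3.8317, -4.5061, 3.1702], 'tau': [0.2303, -40.8471, 8.7302, -18.6649, -0.1443, -0.1636, 0.0564], 'position': [0.4801, -0.2208, 0.0591], 'tool_rot': [131.1389, 88.3194, 6.275], 'ft_force': [0.5155, -0.2494, 1.0074], 'moment': [-0.0767, 0.1295, -0.0318], 'width': 0.0502}
shift tool [ 0.0591 -0.      0.0013] toolR [[0.029, 0.82, -0.571], [0.003, -0.572, -0.82], [-1.0, 0.022, -0.019]]
jaw yaw -34.88
```

View pics/t9.png

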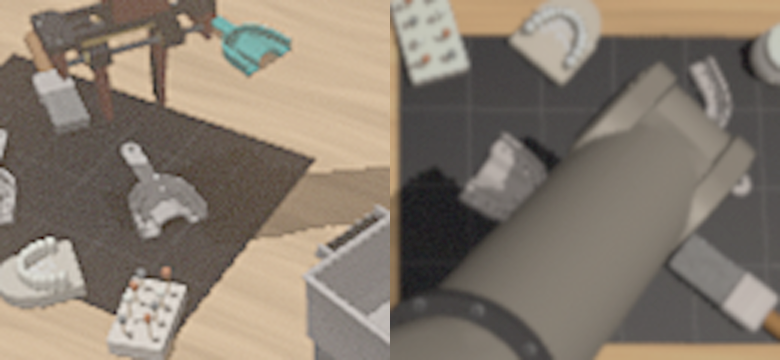

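```bash
python3 -c "
from h import *
for z in(.016,.059,.08,.09,.1): print(z,proj('scene',[[.4801,-.2208,z]]).round(1))
print(proj('scene',[[HP[0],HP[1],.016]]))
"
```

```text
0.016 [[236.  203.8]]
0.059 [[234.8 193.7]]
0.08 [[234.2 188.7]]
0.09 [[233.9 186.2]]
0.1 [[233.6 183.8]]
[[235.62110457 203.83423191]]
```

Call:
apply_moves --commands '[0.02,0,0.001,0,0.05,0.04,0,0.001,0,0.05,0.055,0,0.001,0,0.05,0.062,0,0.001,0,0.05,0.066,0,0.001,0,0.05]'

```text
time_s: 10.65
position: [0.4826, -0.2216, -0.0056]
tool_rot: [130.0, 88.2, 5.2]
ft_force: [-0.6, 0.0, 0.3]
width: 0.0502
```

```bash
python3 -c "
from h import *
s=st()
go(HP,-.02)
b=snap('scene','scene10')
b=cv2.resize(b[150:250,190:320],None,fx=6,fy=6,interpolation=cv2.INTER_CUBIC)
b=cv2.cvtColor(b,cv2.COLOR_RGB2BGR)
b=np.clip((b/255.)**.6*255,0,255).astype('uint8')
cv2.imwrite('pics/t10.png',b)
"
```

```text
{'time_s': 10.65, 'joints': [-6.9303, 33.2095, 32.6541, 120.056, -33.4795, 34.0319, 14.6481], 'dq': [3.0156, 3.1672, -3.43, 0.1483, -3.5034, -4.0839, 2.8277], 'tau': [-0.3056, -46.0107, 8.9841, -15.014, -0.0626, -0.0006, -0.0211], 'position': [0.4826, -0.2216, -0.0056], 'tool_rot': [130.0333, 88.203, 5.1961], 'ft_force': [-0.6205, 0.0029, 0.341], 'moment': [-0.0777, 0.137, -0.0098], 'width': 0.0502}
shift tool [ 0.0143 -0.0015  0.0013] toolR [[0.031, 0.82, -0.571], [0.003, -0.571, -0.821], [-1.0, 0.024, -0.02]]
jaw yaw -34.85
```

View pics/t10.png

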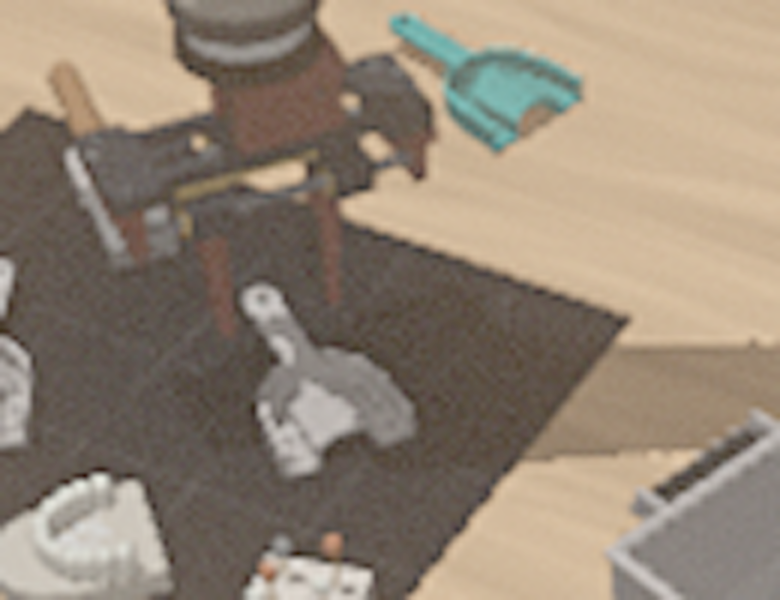

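Call:
apply_moves --commands '[0.005,-0.0015,0.001,0,0.05,0.01,-0.0015,0.001,0,0.05,0.014,-0.0015,0.001,0,0.05,0.017,-0.0015,0.001,0,0.05]'

```text
time_s: 11.1
position: [0.4811, -0.2215, -0.0232]
tool_rot: [130.1, 88.2, 5.2]
ft_force: [0.1, 0.3, 0.9]
width: 0.0498
```

Call:
apply_moves --commands '[0.002,0,0,0,0.05,0.004,0,0,0,0.05]'

```text
time_s: 11.3
position: [0.4813, -0.2215, -0.0273]
tool_rot: [130.1, 88.2, 5.3]
ft_force: [-0.7, 0.4, -0.3]
width: 0.0501
```

```bash
python3 -c "
from h import *
s=st()
go(HP,-.03)
b=snap('scene','scene11')
b=cv2.resize(b[150:250,190:320],None,fx=6,fy=6,interpolation=cv2.INTER_CUBIC)
b=cv2.cvtColor(b,cv2.COLOR_RGB2BGR)
b=np.clip((b/255.)**.6*255,0,255).astype('uint8')
cv2.imwrite('pics/t11.png',b)
"
```

```text
{'time_s': 11.3, 'joints': [-5.1583, 35.1201, 30.3958, 120.4549, -35.4422, 31.5984, 16.3607], 'dq': [1.5281, 1.7603, -2.0671, 0.0688, -1.7074, -2.1022, 1.4101], 'tau': [-0.1648, -47.6923, 9.0372, -13.9124, -0.0455, 0.0142, -0.0313], 'position': [0.4813, -0.2215, -0.0273], 'tool_rot': [130.0919, 88.2205, 5.2533], 'ft_force': [-0.7422, 0.4068, -0.2982], 'moment': [-0.0497, 0.1264, -0.0093], 'width': 0.0501}
shift tool [ 0.0027 -0.0002  0.0004] toolR [[0.031, 0.82, -0.571], [0.003, -0.571, -0.821], [-1.0, 0.024, -0.02]]
jaw yaw -34.85
```

View pics/t11.png

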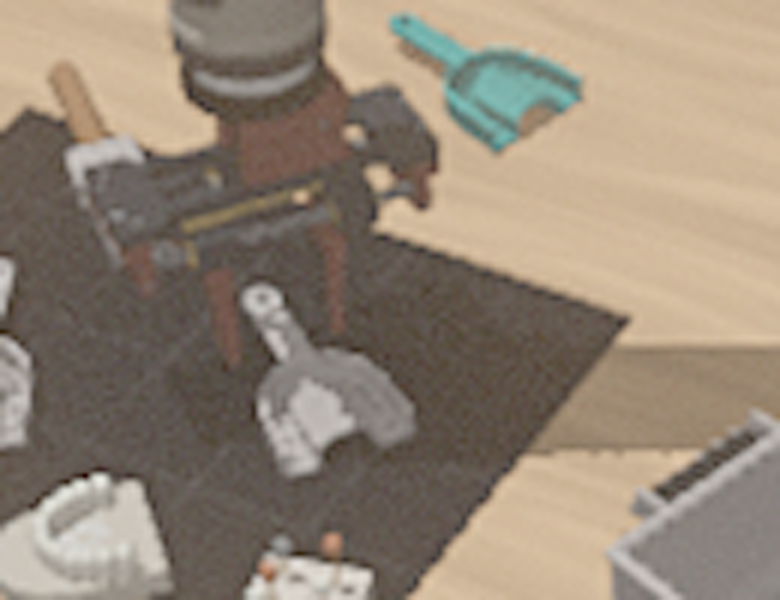

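Call:
apply_moves --commands '[0.001,0,0,0,0.05,0.002,0,0,0,0.05]'

```text
time_s: 11.55
position: [0.4813, -0.2215, -0.0296]
tool_rot: [130.1, 88.2, 5.2]
ft_force: [-0.3, 0.0, 0.3]
width: 0.0498
```

Call:
apply_moves --commands '[0.001,0,0,0,0.05,0.002,0,0,0,0.05]'

```text
time_s: 11.75
position: [0.4814, -0.2214, -0.0316]
tool_rot: [130.1, 88.2, 5.3]
ft_force: [-0.1, 0.3, -0.8]
width: 0.05
```

Call:
apply_moves --commands '[-0.002,0,0,0,0.04,-0.002,0,0,0,0.03,-0.002,0,0,0,0.02,-0.002,0,0,0,0.01,-0.002,0,0,0,0.01,-0.002,0,0,0,0.01]'

```text
time_s: 12.35
position: [0.4814, -0.2215, -0.0296]
tool_rot: [130.0, 88.2, 5.1]
ft_force: [-0.6, 0.3, 0.2]
width: 0.018
```

Call:
apply_moves --commands '[0,0,0,0,0.005,0,0,0,0,0.005]'

```text
time_s: 12.55
position: [0.4814, -0.2215, -0.0295]
tool_rot: [130.0, 88.2, 5.1]
ft_force: [0.1, 0.1, 1.3]
width: 0.0177
```

```bash
python3 -c "
from h import *
s=st()
b=snap('scene','scene12')
b=cv2.resize(b[150:250,190:320],None,fx=6,fy=6,interpolation=cv2.INTER_CUBIC)
b=cv2.cvtColor(b,cv2.COLOR_RGB2BGR)
b=np.clip((b/255.)**.6*255,0,255).astype('uint8')
cv2.imwrite('pics/t12.png',b)
"
```

```text
{'time_s': 12.55, 'joints': [-4.9793, 35.3265, 30.1633, 120.4635, -35.6404, 31.3594, 16.5256], 'dq': [-0.0367, 0.0678, -0.065, -0.0599, 0.0522, 0.1205, 0.0694], 'tau': [-0.0084, -47.5276, 8.9027, -13.7327, -0.0852, -0.0282, -0.0078], 'position': [0.4814, -0.2215, -0.0295], 'tool_rot': [129.9705, 88.2158, 5.1317], 'ft_force': [0.1029, 0.1437, 1.2688], 'moment': [-0.1107, 0.1386, 0.0261], 'width': 0.0177}
```

View pics/t12.png

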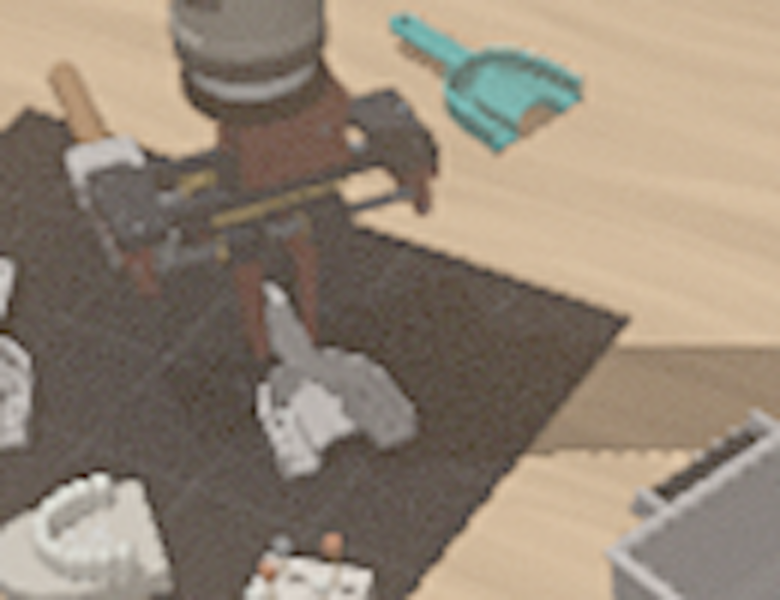

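Call:
apply_moves --commands '[-0.01,0,0,0,0.005,-0.03,0,0,0,0.005,-0.06,0,0,0,0.005,-0.1,0,0,0,0.005,-0.14,0,0,0,0.005,-0.18,0,0,0,0.005,-0.21,0,-0.005,0,0.005,-0.22,0,-0.02,-1,0.005]'

```text
time_s: 13.4
position: [0.4866, -0.2074, 0.1941]
tool_rot: [127.5, 87.9, 3.5]
ft_force: [0.1, 0.7, -0.1]
width: 0.0173
```

```bash
python3 -c "
from h import *
s=st()
go(bw([-.035,0,0])[0],.19)
b=snap('scene','scene13')
b=cv2.resize(b[100:300,190:440],None,fx=3,fy=3,interpolation=cv2.INTER_CUBIC)
b=cv2.cvtColor(b,cv2.COLOR_RGB2BGR)
b=np.clip((b/255.)**.6*255,0,255).astype('uint8')
cv2.imwrite('pics/t13.png',b)
"
```

```text
{'time_s': 13.4, 'joints': [-22.9306, 15.5153, 48.0303, 112.5455, -15.0291, 56.0037, -1.7966], 'dq': [-16.604, -3.3742, -4.5001, -7.6346, 6.2867, 10.2727, -12.6949], 'tau': [1.4599, -32.0215, 6.4318, -25.0189, -0.0422, 0.1266, 0.0714], 'position': [0.4866, -0.2074, 0.1941], 'tool_rot': [127.4872, 87.947, 3.4983], 'ft_force': [0.1445, 0.6524, -0.1453], 'moment': [-0.0969, 0.1471, 0.0634], 'width': 0.0173}
shift tool [ 0.0076 -0.1493 -0.354 ] toolR [[0.036, 0.829, -0.559], [0.002, -0.559, -0.829], [-0.999, 0.028, -0.022]]
jaw yaw -34.01
```

View pics/t13.png

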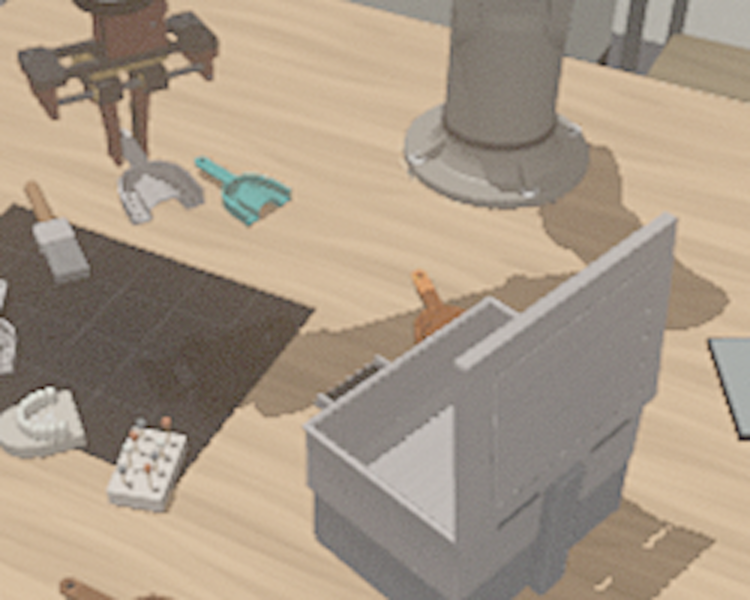

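```bash
python3 -c "
from h import *
for t in(65,70,75,80,85,90,95):
  a=np.radians(t);P=bw([(.09-.184*np.cos(a),y,.153+.184*np.sin(a)) for y in(-.122,.122)])
  print(t,proj('scene',P).round(1).tolist())
"
```

```text
65 [[322.1, 212.7], [389.7, 165.8]]
70 [[327.2, 213.9], [395.0, 166.4]]
75 [[332.6, 215.7], [400.5, 167.5]]
80 [[338.2, 218.1], [406.1, 169.1]]
85 [[344.0, 221.1], [411.9, 171.3]]
90 [[349.9, 224.7], [417.7, 174.0]]
95 [[355.8, 228.8], [423.4, 177.2]]
```

Call:
apply_moves --commands '[0.0,-0.012,-0.035,-2,0.005,0.002,-0.028,-0.075,-5,0.005,0.003,-0.046,-0.118,-8,0.005,0.004,-0.065,-0.16,-11,0.005,0.005,-0.085,-0.205,-14,0.005,0.006,-0.104,-0.248,-16.4,0.005,0.007,-0.122,-0.29,-16.4,0.005,0.008,-0.138,-0.326,-16.4,0.005]'

```text
time_s: 14.25
position: [0.5538, 0.1478, 0.1875]
tool_rot: [112.9, 88.1, 5.9]
ft_force: [-0.2, -0.3, -0.3]
width: 0.0173
```

Call:
apply_moves --commands '[0,0,0,0,0.005,0,0,0,0,0.005]'

```text
time_s: 14.45
position: [0.5523, 0.1493, 0.1854]
tool_rot: [110.3, 88.3, 3.5]
ft_force: [-0.5, -1.4, -1.3]
width: 0.0175
```

```bash
python3 -c "
from h import *
s=st();bf()
go(bw([-.035,0,0])[0],.10)
a=snap('top','top14');b=snap('scene','scene14')
b=np.hstack([cv2.resize(b[100:300,230:430],None,fx=2,fy=2,interpolation=cv2.INTER_CUBIC),cv2.resize(a[100:300,110:310],None,fx=2,fy=2,interpolation=cv2.INTER_CUBIC)])
b=cv2.cvtColor(b,cv2.COLOR_RGB2BGR)
b=np.clip((b/255.)**.6*255,0,255).astype('uint8')
cv2.imwrite('pics/t14.png',b)
"
```

```text
{'time_s': 14.45, 'joints': [-50.8195, 19.2653, 36.6473, 107.0866, -13.2508, 56.2426, -25.44], 'dq': [1.7443, -1.5162, 2.7849, 0.8913, 0.8145, 0.2157, 0.029], 'tau': [-1.7912, -39.6961, 5.2613, -26.4471, -0.299, -0.2272, -0.0724], 'position': [0.5523, 0.1493, 0.1854], 'tool_rot': [110.3212, 88.2683, 3.4999], 'ft_force': [-0.5254, -1.4152, -1.288], 'moment': [-0.1237, 0.1772, -0.0024], 'width': 0.0175}
box-y F 0.1 box-x F -1.5 z F -1.3 box xy -0.057 0.0021 z 0.1854 14.45
shift tool [ 0.0857 -0.     -0.021 ] toolR [[0.03, 0.957, -0.289], [0.002, -0.289, -0.957], [-1.0, 0.028, -0.01]]
jaw yaw -16.83
```

View pics/t14.png

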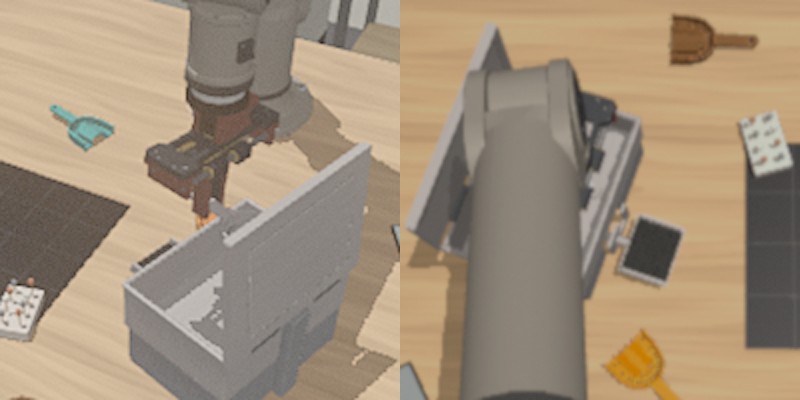

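```bash
python3 -c "
from h import *
go(bw([-.042,0,0])[0],.062)
"
```

```text
shift tool [ 0.1246 -0.003  -0.0162] toolR [[0.032, 0.955, -0.294], [0.002, -0.294, -0.956], [-0.999, 0.03, -0.011]]
jaw yaw -17.12
```

Call:
apply_moves --commands '[0.0,-0.001,-0.008,0,0.005,0.015,-0.002,-0.016,0.5,0.005,0.04,-0.003,-0.016,0.5,0.005,0.065,-0.003,-0.016,0.5,0.005,0.09,-0.003,-0.016,0.5,0.005,0.105,-0.003,-0.016,0.5,0.005,0.115,-0.003,-0.016,0.5,0.005,0.12,-0.003,-0.016,0.5,0.005]'

```text
time_s: 15.35
position: [0.5585, 0.1626, 0.0657]
tool_rot: [110.5, 88.2, 2.8]
ft_force: [0.7, -0.2, -1.3]
width: 0.0175
```

```bash
python3 -c "
from h import *
s=st();bf()
b=snap('scene','scene15')
b=cv2.resize(b[120:320,230:430],None,fx=3,fy=3,interpolation=cv2.INTER_CUBIC)
b=cv2.cvtColor(b,cv2.COLOR_RGB2BGR)
b=np.clip((b/255.)**.6*255,0,255).astype('uint8')
cv2.imwrite('pics/t15.png',b)
"
```

```text
{'time_s': 15.35, 'joints': [-46.6859, 29.1761, 31.4203, 111.4249, -21.0085, 43.294, -21.0709], 'dq': [2.0727, 3.0763, -2.1601, 0.6937, -2.9494, -4.7552, 2.4666], 'tau': [-0.1627, -47.6576, 8.4245, -20.3686, -0.0549, -0.1451, -0.0147], 'position': [0.5585, 0.1626, 0.0657], 'tool_rot': [110.4562, 88.2205, 2.8215], 'ft_force': [0.667, -0.1934, -1.3495], 'moment': [-0.1473, 0.1146, 0.003], 'width': 0.0175}
box-y F -0.7 box-x F 0.0 z F -1.3 box xy -0.0424 0.0002 z 0.0657 15.35
```

View pics/t15.png

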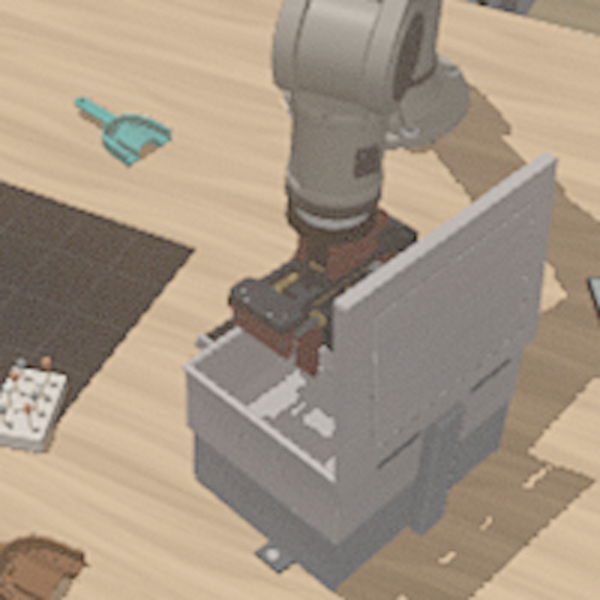

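Call:
apply_moves --commands '[0.004,0,0,0,0.005,0.008,0,0,0,0.005,0.011,0,0,0,0.005,0.014,0,0,0,0.005]'

```text
time_s: 15.8
position: [0.5591, 0.1628, 0.0518]
tool_rot: [111.1, 88.2, 3.4]
ft_force: [0.1, -0.2, -1.8]
width: 0.0173
```

Call:
apply_moves --commands '[0.0015,0,0,0,0.005,0.003,0,0,0,0.005]'

```text
time_s: 16.0
position: [0.5593, 0.1629, 0.0488]
tool_rot: [111.3, 88.2, 3.6]
ft_force: [-0.5, -0.8, -1.0]
width: 0.0175
```

```bash
python3 -c "
from h import *
bf()"
```

```text
box-y F 0.3 box-x F -0.9 z F -1.0 box xy -0.0419 -0.0005 z 0.0488 16.0
```

Call:
apply_moves --commands '[0.001,0,0,0,0.005,0.002,0,0,0,0.005]'

```text
time_s: 16.2
position: [0.5594, 0.1628, 0.0468]
tool_rot: [111.2, 88.2, 3.6]
ft_force: [-1.6, -1.0, -0.0]
width: 0.0178
```

Call:
apply_moves --commands '[0.001,0,0,0,0.005,0.002,0,0,0,0.005]'

```text
time_s: 16.4
position: [0.5597, 0.1624, 0.0454]
tool_rot: [111.6, 88.2, 3.9]
ft_force: [-3.2, -3.4, 9.0]
width: 0.0175
```

```bash
python3 -c "
from h import *
bf()"
```

```text
box-y F 2.0 box-x F -4.2 z F 9.0 box xy -0.0423 -0.001 z 0.0454 16.4
```

Call:
apply_moves --commands '[-0.0005,0,0,0,0.005,-0.0005,0,0,0,0.02,-0.0005,0,0,0,0.026,-0.0005,0,0,0,0.034,-0.0005,0,0,0,0.036]'

```text
time_s: 16.9
position: [0.5597, 0.1624, 0.0459]
tool_rot: [111.3, 88.2, 3.7]
ft_force: [1.3, 1.0, -0.1]
width: 0.0349
```

Call:
apply_moves --commands '[-0.005,0,0,0,0.036,-0.015,0,0,0,0.036,-0.035,0,0,0,0.036,-0.065,0,0,0,0.036,-0.1,0,0,0,0.038,-0.14,0,0.005,0,0.04,-0.15,0,0.03,0,0.04,-0.15,0,0.06,0,0.04]'

```text
time_s: 17.7
position: [0.5383, 0.1056, 0.1982]
tool_rot: [114.5, 87.9, 7.0]
ft_force: [0.4, -0.4, 0.3]
width: 0.0398
```

```bash
python3 -c "
from h import *
s=st();bf()
go(bw([-.157,.022,0])[0],.05)
b=snap('scene','scene16')
b=cv2.resize(b[100:300,230:430],None,fx=3,fy=3,interpolation=cv2.INTER_CUBIC)
b=cv2.cvtColor(b,cv2.COLOR_RGB2BGR)
b=np.clip((b/255.)**.6*255,0,255).astype('uint8')
cv2.imwrite('pics/t16.png',b)
"
```

```text
{'time_s': 17.7, 'joints': [-49.7987, 15.6721, 38.7587, 109.7308, -11.4882, 56.3204, -23.5622], 'dq': [14.7548, -15.2278, 7.9146, 22.5031, 7.8517, -7.1994, 20.7401], 'tau': [-3.1038, -34.5663, 4.3317, -27.4694, -0.2996, 0.2196, -0.6392], 'position': [0.5383, 0.1056, 0.1982], 'tool_rot': [114.5104, 87.876, 6.9722], 'ft_force': [0.3628, -0.3807, 0.3008], 'moment': [-0.0697, 0.0663, -0.0416], 'width': 0.0398}
box-y F -0.5 box-x F -0.3 z F 0.3 box xy -0.1029 0.0022 z 0.1982 17.7
shift tool [ 0.1465 -0.0248  0.0563] toolR [[0.037, 0.953, -0.301], [0.004, -0.301, -0.953], [-0.999, 0.034, -0.015]]
jaw yaw -17.55
```

View pics/t16.png

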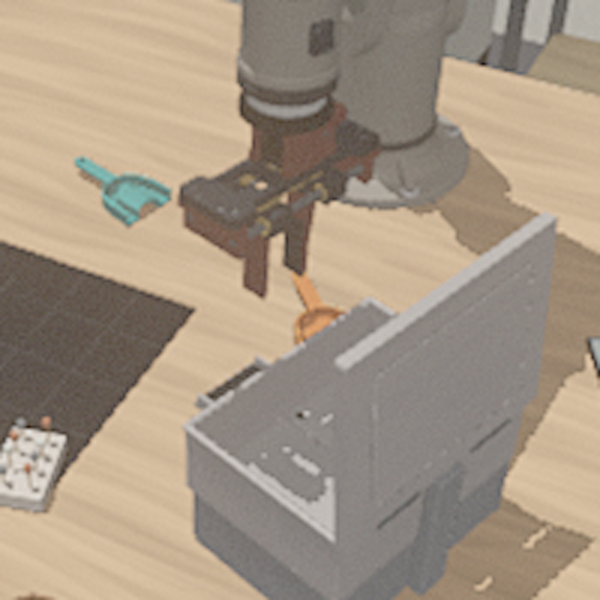

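Call:
apply_moves --commands '[0.0,-0.01,0.03,0,0.04,0.02,-0.025,0.056,0,0.04,0.06,-0.025,0.056,0,0.04,0.1,-0.025,0.056,0,0.04,0.13,-0.025,0.056,0,0.04,0.147,-0.025,0.056,0,0.04,0.155,-0.025,0.056,0,0.04,0.16,-0.025,0.056,0,0.04]'

```text
time_s: 18.55
position: [0.5004, 0.0532, 0.0357]
tool_rot: [110.9, 88.1, 3.0]
ft_force: [-1.3, -0.3, 0.6]
width: 0.04
```

```bash
python3 -c "
from h import *
s=st();bf()
go(bw([-.157,.022,0])[0],.02)
b=snap('scene','scene17')
b=cv2.resize(b[190:270,270:350],None,fx=7,fy=7,interpolation=cv2.INTER_CUBIC)
b=cv2.cvtColor(b,cv2.COLOR_RGB2BGR)
b=np.clip((b/255.)**.6*255,0,255).astype('uint8')
cv2.imwrite('pics/t17.png',b)
"
```

```text
{'time_s': 18.55, 'joints': [-39.2436, 25.8258, 32.0848, 122.942, -23.3184, 35.0576, -8.7933], 'dq': [3.6738, 4.161, -4.0368, 0.6555, -4.8715, -5.7936, 3.9781], 'tau': [-0.3067, -40.1507, 6.9148, -16.7453, -0.0028, -0.045, -0.0415], 'position': [0.5004, 0.0532, 0.0357], 'tool_rot': [110.9341, 88.0733, 2.9633], 'ft_force': [-1.2922, -0.3351, 0.5996], 'moment': [-0.0381, 0.165, 0.0434], 'width': 0.04}
box-y F 1.1 box-x F -0.7 z F 0.6 box xy -0.1642 0.0225 z 0.0357 18.55
shift tool [ 0.0158 -0.     -0.0071] toolR [[0.034, 0.951, -0.308], [0.002, -0.309, -0.951], [-0.999, 0.031, -0.012]]
jaw yaw -17.98
```

View pics/t17.png

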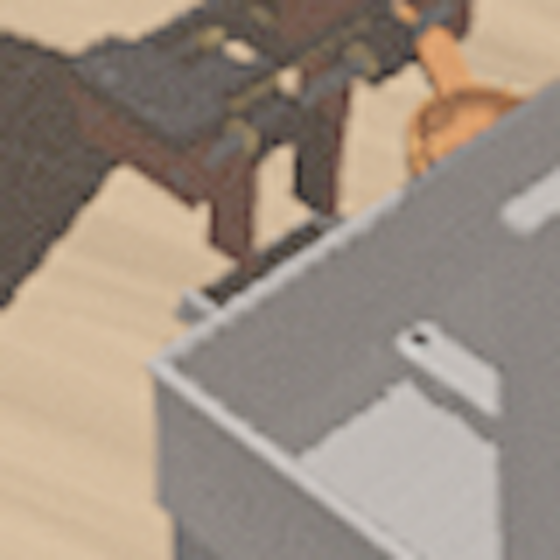

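Call:
apply_moves --commands '[0.006,0,-0.003,0,0.04,0.012,0,-0.006,0,0.04,0.018,0,-0.007,0,0.04,0.023,0,-0.007,0,0.04,0.027,0,-0.007,0,0.04]'

```text
time_s: 19.1
position: [0.5035, 0.0601, 0.0083]
tool_rot: [111.0, 88.1, 3.0]
ft_force: [0.1, -0.9, 9.1]
width: 0.0398
```

Call:
apply_moves --commands '[0.003,0,0,0,0.04,0.006,0,0,0,0.04,0.009,0,0,0,0.04]'

```text
time_s: 19.4
position: [0.5044, 0.0602, -0.0003]
tool_rot: [112.0, 88.0, 4.0]
ft_force: [-0.5, 0.9, 7.7]
width: 0.0402
```

```bash
python3 -c "
from h import *
bf()"
```

```text
box-y F 0.7 box-x F 0.7 z F 7.7 box xy -0.1564 0.0207 z -0.0003 19.4
```

Call:
apply_moves --commands '[0.0015,0,0,0,0.04,0.003,0,0,0,0.04]'

```text
time_s: 19.6
position: [0.505, 0.0603, -0.003]
tool_rot: [112.9, 88.0, 4.9]
ft_force: [-0.9, 0.8, 6.4]
width: 0.0401
```

Call:
apply_moves --commands '[0.0015,0,0,0,0.04,0.003,0,0,0,0.04]'

```text
time_s: 19.8
position: [0.5055, 0.0604, -0.0055]
tool_rot: [114.2, 87.9, 6.2]
ft_force: [-3.4, -0.4, 19.2]
width: 0.0399
```

```bash
python3 -c "
from h import *
bf()"
```

```text
box-y F 3.2 box-x F -1.4 z F 19.2 box xy -0.1559 0.0198 z -0.0055 19.8
```

Call:
apply_moves --commands '[0.0006,0.004,0,0,0.04,0.0008,0.008,0,0,0.04,0.001,0.012,0,0,0.04,0.001,0.015,0,0,0.04]'

```text
time_s: 20.2
position: [0.5193, 0.0558, -0.0054]
tool_rot: [116.3, 88.0, 8.3]
ft_force: [-4.1, 0.3, 13.5]
width: 0.0404
```

```bash
python3 -c "
from h import *
bf()"
```

```text
box-y F 4.0 box-x F -1.0 z F 13.5 box xy -0.1561 0.0052 z -0.0054 20.2
```

Call:
apply_moves --commands '[0.001,0.004,0,0,0.04,0.0013,0.007,0,0,0.04,0.0015,0.01,0,0,0.04]'

```text
time_s: 20.5
position: [0.5284, 0.0528, -0.0057]
tool_rot: [119.0, 88.1, 11.0]
ft_force: [-7.0, -0.8, 17.1]
width: 0.0402
```

```bash
python3 -c "
from h import *
bf()"
```

```text
box-y F 6.4 box-x F -2.9 z F 17.1 box xy -0.1562 -0.0044 z -0.0057 20.5
```

Call:
apply_moves --commands '[0.0008,0.003,0,0,0.04,0.0008,0.005,0,0,0.04]'

```text
time_s: 20.7
position: [0.5298, 0.0521, -0.0062]
tool_rot: [127.3, 88.4, 19.3]
ft_force: [-13.5, 3.0, 22.1]
width: 0.0403
```

```bash
python3 -c "
from h import *
bf()"
```

```text
box-y F 13.7 box-x F -1.3 z F 22.1 box xy -0.1564 -0.0058 z -0.0062 20.7
```

Call:
apply_moves --commands '[-0.002,-0.001,0,0,0.04,-0.0045,-0.002,0,0,0.04,-0.007,-0.002,0,0,0.04,-0.0095,-0.002,0,0,0.04,-0.012,-0.002,0,0,0.04,-0.0145,-0.002,0,0,0.04,-0.017,-0.002,0,0,0.04]'

```text
time_s: 21.4
position: [0.5276, 0.052, 0.0112]
tool_rot: [126.0, 88.4, 18.0]
ft_force: [-0.8, -1.4, 6.5]
width: 0.0398
```

```bash
python3 -c "
from h import *
bf()
b=snap('scene','scene18')
b=cv2.resize(b[100:300,230:430],None,fx=3,fy=3,interpolation=cv2.INTER_CUBIC)
b=cv2.cvtColor(b,cv2.COLOR_RGB2BGR)
cv2.imwrite('pics/t18.png',b)
"
```

```text
box-y F 0.3 box-x F -1.6 z F 6.5 box xy -0.1572 -0.0039 z 0.0112 21.4
```

View pics/t18.png

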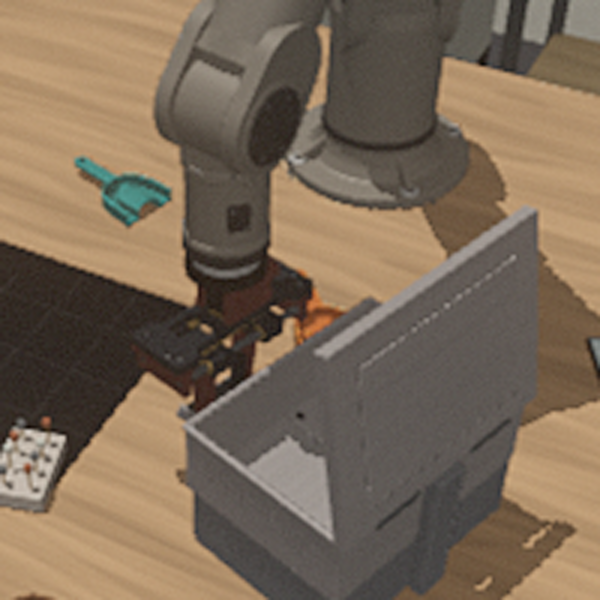

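Past the height where it was trapped before, and still in contact (6.5 N): it is free. Continue easing up.

Call:
apply_moves --commands '[-0.0022,0,0,0,0.04,-0.0044,0,0,0,0.04,-0.0066,0,0,0,0.04,-0.0088,0,0,0,0.04,-0.011,0,0,0,0.04,-0.0132,0,0,0,0.04,-0.0154,0,0,0,0.04,-0.0176,0,0,0,0.04]'

```text
time_s: 22.25
position: [0.5282, 0.0522, 0.0298]
tool_rot: [126.7, 88.3, 18.6]
ft_force: [-0.8, 1.3, 8.5]
width: 0.0403
```

```bash
python3 -c "
from h import *
bf()
"
```

```text
box-y F 1.1 box-x F 1.0 z F 8.5 box xy -0.1568 -0.0043 z 0.0298 22.25
```

Call:
apply_moves --commands '[-0.002,0,0,0,0.04,-0.004,0,0,0,0.04,-0.006,0,0,0,0.04,-0.008,0,0,0,0.04,-0.01,0,0,0,0.04,-0.012,0,0,0,0.04,-0.0135,0,0,0,0.04,-0.015,0,0,0,0.04]'

```text
time_s: 23.05
position: [0.5289, 0.0537, 0.0457]
tool_rot: [128.9, 88.2, 20.9]
ft_force: [0.2, 2.8, 8.4]
width: 0.0402
```

```bash
python3 -c "
from h import *
bf()
"
```

```text
box-y F 0.7 box-x F 2.7 z F 8.4 box xy -0.1552 -0.0046 z 0.0457 23.05
```

Call:
apply_moves --commands '[-0.0015,0,0,0,0.04,-0.003,0,0,0,0.04,-0.0045,0,0,0,0.04,-0.006,0,0,0,0.04]'

```text
time_s: 23.45
position: [0.5287, 0.0536, 0.0515]
tool_rot: [128.5, 88.2, 20.5]
ft_force: [-0.3, -0.7, -0.2]
width: 0.0401
```

```bash
python3 -c "
from h import *
bf()
b=snap('scene','scene19')
b=cv2.resize(b[100:300,230:430],None,fx=3,fy=3,interpolation=cv2.INTER_CUBIC)
b=cv2.cvtColor(b,cv2.COLOR_RGB2BGR)
cv2.imwrite('pics/t19.png',b)
"
```

```text
box-y F 0.1 box-x F -0.8 z F -0.2 box xy -0.1554 -0.0043 z 0.0515 23.45
```

View pics/t19.png

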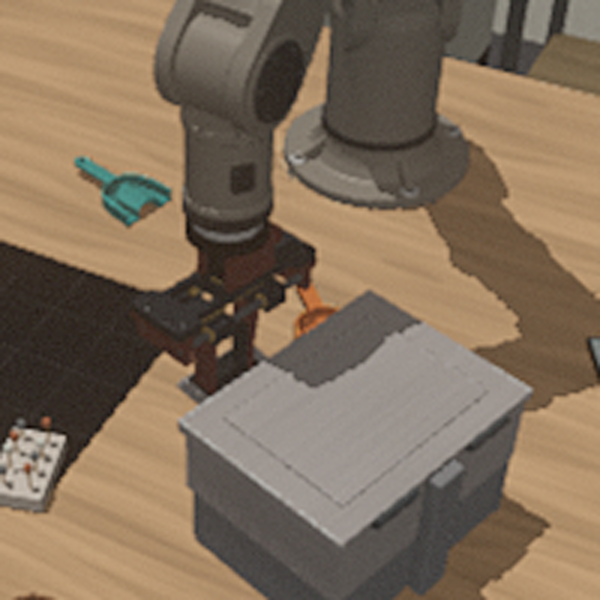

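Call:
apply_moves --commands '[-0.004,-0.003,0,0,0.04,-0.015,-0.003,0,0,0.04,-0.04,-0.003,0,0,0.04,-0.08,-0.003,0,0,0.04,-0.12,-0.003,0,0,0.04,-0.16,-0.003,0.02,0,0.04,-0.18,-0.003,0.06,0,0.04,-0.19,-0.003,0.1,0,0.04]'

```text
time_s: 24.3
position: [0.4901, -0.0438, 0.2425]
tool_rot: [128.1, 87.9, 20.1]
ft_force: [0.6, -0.4, -0.2]
width: 0.0401
```

Call:
apply_moves --commands '[0,0,0.01,0,0.04,0,0,0.02,0,0.04,0,0,0.02,0,0.04]'

```text
time_s: 24.6
position: [0.4835, -0.0632, 0.2419]
tool_rot: [128.8, 87.9, 20.7]
ft_force: [-0.2, 0.0, -0.7]
width: 0.04
```

```bash
python3 -c "
from h import *
st()
snap('scene','scene20');snap('top','top20')
a=cv2.imread('pics/scene20.png')
cv2.imwrite('pics/t20.png',cv2.resize(a[130:350,180:440],None,fx=3,fy=2.7,interpolation=cv2.INTER_CUBIC))
"
```

```text
{'time_s': 24.6, 'joints': [-41.0291, 5.1543, 45.4366, 113.9313, -5.2143, 60.6664, -11.299], 'dq': [-1.002, 1.4007, -1.9242, -0.307, -0.7305, -0.2166, -0.9644], 'tau': [0.6755, -23.7015, 2.5509, -27.182, -0.0153, -0.1084, 0.1794], 'position': [0.4835, -0.0632, 0.2419], 'tool_rot': [128.7626, 87.929, 20.7472], 'ft_force': [-0.1643, 0.0326, -0.6722], 'moment': [-0.0453, 0.1448, -0.0108], 'width': 0.04}
```

View pics/t20.png

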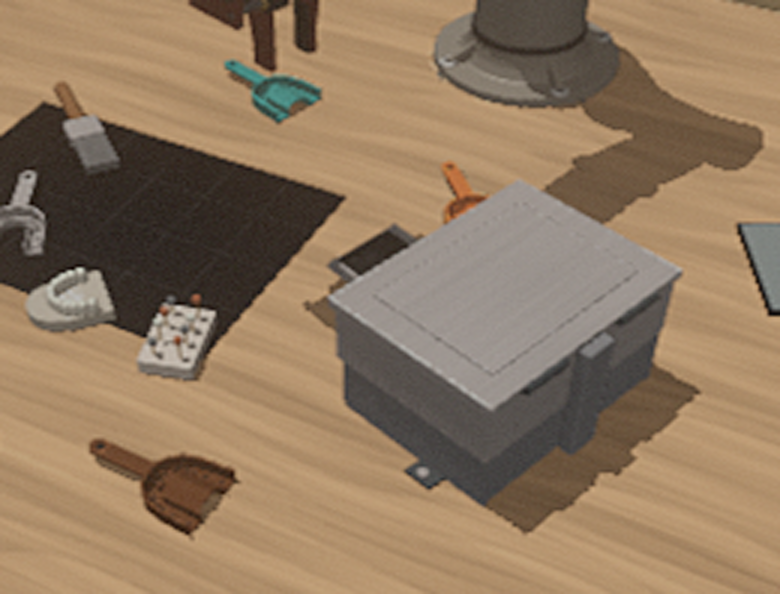

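View pics/top20.png

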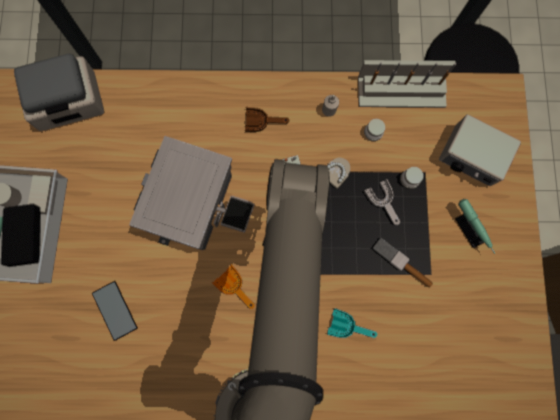

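```bash
python3 -c "
import cv2,numpy as np
a=cv2.imread('pics/scene0.png').astype(int);b=cv2.imread('pics/scene20.png').astype(int)
d=np.abs(a-b).max(2)
for n,(r0,r1,c0,c1) in dict(lid=(205,270,300,400),tread=(210,235,285,320),others=(225,280,185,260),lower=(190,230,165,200)).items(): print(n,d[r0:r1,c0:c1].mean().round(1),(d[r0:r1,c0:c1]>50).sum())
from h import *
ticket.job_done()
"
```

```text
lid 6.1 92
tread 7.8 9
others 5.5 20
lower 4.9 0
the job is handed in; nothing more can be done
```

The used upper tray (closed palate) is in the steel returns box, the lid is fully shut, and I handed the job in at about 25 s of the 72 s allowed.

- **Opening:** I pressed the pedal until I felt the stop, with about 25 N at the most. I slid it about 22 mm under the catch and let it up. The lid stayed up by itself at roughly 85°.
- **Tray:** I gripped it by the handle and lowered it to the tub floor until I felt contact at about 9 N. I then let go and did not touch the lid.
- **Closing:** I pressed the pedal to the stop again (22 N at the most) and slid it back across. I eased it up at 15–25 mm/s with the fingers in contact until the force fell to zero as the lid shut.

**Last checks:**
- The final pictures show the lid closed and the tread back in its free place.
- The lower tray, cast and bur block match the first scene picture. The other things looked unmoved by eye.
- The robot was touching nothing when I handed in.
- I saw the tray in the tub, with its handle and outline visible, before closing. I could not check it after the lid was shut.

**What disagreed:**
- The reported tool height was about 3 cm below what the scene camera showed and what contact with the tread and tub floor implied. I set those heights by touch.
- The tool picked up a tilt of about 2° while pushing sideways, and it stayed. I saw no effect on the result.
- At the end of the slide back, the sideways push against the free-slot end reached about 14 N for a moment.

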